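Open the locked specimen drawer with its key

ROBOT

A 6-joint arm with a two-finger parallel gripper is mounted at the origin on a cart in front of the work surface, level with it; the furniture and walls round the work are solid. World frame = base frame: x ahead of the robot, y to its left, z up, the work surface at z = 0. Lengths are in mm, angles in rad, forces in N, time in s.
With the tool pointing down it reaches from about 300 to 775 mm from the base axis. Payload 14.6 kg.
Tool frame: the origin (TCP) lies between the finger pads; the fingertips stand 8 mm ahead of it and the grasp point (between the pads) lies 11 mm behind it; x points along the fingers, y is the direction in which the jaws open and shut, and the axes are right-handed (so a half turn about x gives the same grasp; the last joint's range is limited). The gripper opens to 94 mm and grips with 3 to 60 N. Pads are 16 mm wide; open, the fingers measure 119 mm over their backs; the gripper's body (75 mm by 177 mm) begins 78 mm behind the grasp point.
Start: joints at [-1.327, 0.3, 1.521, -0, 1.321, -0.067], TCP at [168.194, -523.641, 213.446] pointing down, gripper open.
Joint ranges: [-3.03, 3.03], [-0.79, 2.21], [0.23, 2.52], [-1.04, 4.18], [0, 3.07], [-2.55, 2.55]. Speed limits (rad/s): [2.22, 2.22, 2.57, 3.14, 3.14, 3.14].

INTERFACE

Orientations are given as [roll, pitch, yaw] about the fixed x, y, z axes, in that order (R = Rz(yaw) Ry(pitch) Rx(roll)).
In Python, from cell import telemetry, camera, calibration, order gives the robot as it stands.
- The arm moves only by the shell command python3 -m handwheel 'ROWS' [FORCE]. ROWS is JSON, a list of rows, each a list of 7 numbers: the turn, a rotation vector about the tool's x, y, z as a fraction of full scale, then the shift along the tool's x, y, z as a fraction of full scale, then the opening, from 0 (shut) to 1 (fully open). A call has 1 to 12 rows; each row is the pose to reach, as a shift and turn from the pose measured when the call began, along the tool's axes at that moment, turning the shorter way round; what a row does not reach only later rows make up. Full scale, the value 1, is 300 mm for a shift and pi rad for a turn. A row lasts 1/8 s, in which the tool goes at most 62.5 mm and 10.7 degrees, less where a joint would pass 70% of its speed; a pose out of reach is approached as far as the arm can. A call with a number of a shift or a turn outside -1 to 1 is refused whole. A call with a gripper value outside its range is refused whole. The fingers move at their own pace and stop on an object; FORCE is the grip in N (left out, the last holds). Time passes only in rows, so rows that repeat a pose let the fingers close. It gives the time, the measured TCP pose, the force and the opening at its end, in the units of the state.
- telemetry.read_state(): the state, without advancing time (a new reading comes with each control period).
- camera(name): name is "side" or "top" or "wrist"; returns the picture (384x512x3 uint8, red, green, blue); there is no depth.
- calibration(name): a dict with "fov_y" (degrees; the focal length in pixels is half the picture's height over the tangent of half this angle, whatever the lens; pixels are square), "cx", "cy" (the principal point, pixels), "position" and "attitude" of the camera in the world. Camera axes: x right, y down, z forward; pixel columns grow to the right and rows downward; lengths in mm; the calibration is good to about 2 mm. A picture is of the moment at which its call begins: read the wrist's pose just before it. calibration takes no time and is no camera call; for the wrist camera it gives the pose at the moment of the call.
- order.sign_off(): hands the job in, once; it reports no verdict.
The state is a dict: "clock": time; "joints": joint angles; "qd": joint speeds; "effort": joint torques, N m; "eef_pos": TCP position; "eef_rot": TCP orientation; "wrist_force": force on the tool from outside, world axes, zero at the start; "moment": the same for the moment, N m; "finger_gap": finger opening in mm.
Only numpy, scipy, OpenCV 4.12 (cv2) and the standard library are available. Lean on these libraries where they do the work, as an engineer would, in place of code of your own. Each camera call takes 0.05 s, during which the arm holds its last target.

TASK

Open the specimen safe: take the key with the round black bow out of the wooden key block, push it fully home in the keyhole on top of the safe, and turn it clockwise until you feel its stop, so that the drawer springs open. Don't force it in the lock at any time. Turn it back home, draw it out, and stand it fully back in the free hole of the key block; leave the T-handled key and everything else alone.

Things in the scene. Friction and masses are not known exactly. Their poses are not given: they have to be found in the camera images.
- key_bow (a point): Key to use, 69 mm long, 60 g, loose, upright in the key block. Point: centre of its bow, a black disc 34 mm across, 10 mm thick, to be held across its thickness (flat faces look to the key's +y and -y). Axes: z up the shank, -x the way the bit points. 28 mm below this point is the underside of a collar 18 mm across, on which it seats.
- key_tip (a point): Tip of the same key, on the axis of its 8 mm round shank, 52 mm below the bow's centre, 24 mm below the collar's underside; it is rounded. Same axes. The bit, a flag 4 mm thick, reaches 15 mm from the shank's axis towards -x and lies 6.5 to 15 mm above the tip.
- keyhole (a point): Keyhole in the 6 mm steel plate on the safe's top; on its axis, level with the plate's upper face, 100 mm above the worktop. Axes of the safe: z up, -x to its front. A 10 mm hole, and a slot 6.5 mm wide from it towards -x to 17 mm from the axis. The key goes in upright, bit towards -x (key axes = these: home) till its collar is on the plate, tip 24 mm below it.
- lock_case: Lock under the plate, hidden, turned as the safe; origin at the keyhole. The key turns in it clockwise from above about the keyhole's axis: the bit pushes a sprung bolt (a few N at the bit), which frees the drawer at about 38 degrees, then meets a firm stop, between 46 and 83 degrees: no two locks alike, find it by feel. It gives softly: 8 N some 6 degrees after first touch.
- safe: Grey steel safe, 158 mm deep (x, drawer front included), 180 mm wide (y), 100 mm high; fixed. Origin on the worktop under its middle, -x its front, keyhole 15 mm from it towards the front. A turned key is trapped (3 mm play up and down); it comes out only with the bit within about 4 degrees of home. More than 30 N on the key, or 8 N on the stop, harms the lock.
- drawer (a joint): How far the drawer stands out of the safe's front, m: 0 shut and locked, 0.055 fully out. A spring pushes it out by itself when the bolt is drawn.
- key_block: Wooden block, 50 x 126 mm at its foot (x, y), 40 mm high, fixed; origin on the worktop under its middle. Two keyholes of the same form as the safe's, axes at x = +4 mm, y = +32 and -32 mm. A key stands in one with the bit towards the block's -x, collar on the block's top, tip 16 mm above the worktop. One holds the key, the other the T-handled key; which is which varies.
- tee_bar (a point): The other key, all steel, with a T-handle: middle of its bar, 8 to 10 mm thick, 58 mm long along the block's x, 66 mm above the worktop. It stands in the other hole and stays there.
- petri_dish: Bystander: clear round dish, 92 mm across, 16 mm high, loose. Origin under its middle.
- tweezers: Bystander: steel tweezers, 127 mm long, 9 mm high, loose. Origin under its middle.
- steel_ring: Bystander: steel ring, 22 mm across, 11 mm high, loose. Origin under its middle.
- mould_cup: Bystander: blue rubber cup, 41 mm across, 30 mm high, loose. Origin under its middle.
- brush: Bystander: flat brush with wooden handle, 160 mm long, 14 mm high, loose. Origin under its middle.
- marker: Bystander: white pen with dark cap, 132 mm long, 13 mm high, loose. Origin under its middle.
- tape: Bystander: black roll of tape, 55 mm across, 19 mm high, loose. Origin under its middle.

How it is judged:
By the outcome, as a careful person would: the job done as asked, in the order asked, and still so for the second after the job is handed in, with the robot touching nothing.
It also fails if it takes over 70 s, if anything falls off the work surface, if the arm or the gripper's body presses on something with over 40 N, if the wrist force passes 120 N, or if a joint passes its speed limit or range.

## Working session

There is one attempt and no reset: what is moved stays moved. The work goes in short steps, Python scripts to look and compute and a shell command to move; the robot and the scene stay as the last step left them, time stands still between calls to the robot, and variables do not carry over. Pictures are saved under pics/ and viewed, and the job is handed in when it is done.

```bash
ls; mkdir -p pics
python3 - <<'E'
from cell import telemetry, camera, calibration, order
import cv2
print(telemetry.read_state())
for n in ["side","top","wrist"]:
    print(n,calibration(n))
    cv2.imwrite(f"pics/{n}0.png",camera(n)[:,:,::-1])
E
```

```text
pics
{'clock': 0.0, 'joints': array([-1.32662162e+00,  3.00474897e-01,  1.52155275e+00,  2.33539154e-06,
        1.32072978e+00, -6.65783900e-02]), 'qd': array([ 3.29658668e-03,  7.16309931e-05, -2.30977491e-03,  1.87166957e-03,
        2.19317593e-04, -6.85485296e-04]), 'effort': array([-8.33393233e-05, -5.31808519e+01, -3.52734196e+01,  7.08281645e-02,
        2.43591605e-02, -9.64658898e-05]), 'eef_pos': array([ 168.12517572, -523.41089403,  212.89623709]), 'eef_rot': array([-1.6393168 ,  1.56963156,  1.81302837]), 'wrist_force': array([ 0.0275638 , -0.77452362, -0.26334057]), 'moment': array([-0.05085033, -0.00100023, -0.00115543]), 'finger_gap': 94.01213746512748}
side {'fov_y': 48.97152703455402, 'cx': 259.8850630451019, 'cy': 192.20599895556808, 'position': array([-226.94115201,  515.58983666,  932.35214348]), 'attitude': array([-2.29899313,  0.01122585, -2.21488002])}
top {'fov_y': 46.81435343204616, 'cx': 263.11884984178334, 'cy': 189.9524748596037, 'position': array([ 354.3672948 ,  -49.55076788, 1502.66133848]), 'attitude': array([-2.99378898e+00, -2.65582644e-03, -1.55451664e+00])}
wrist {'fov_y': 70.36163405597631, 'cx': 256.04207708889635, 'cy': 189.3648591541239, 'position': array([ 237.54480222, -501.75735962,  384.69531255]), 'attitude': array([ 2.88968797e+00,  2.43333813e-04, -1.26070090e+00])}
```

View pics/side0.png

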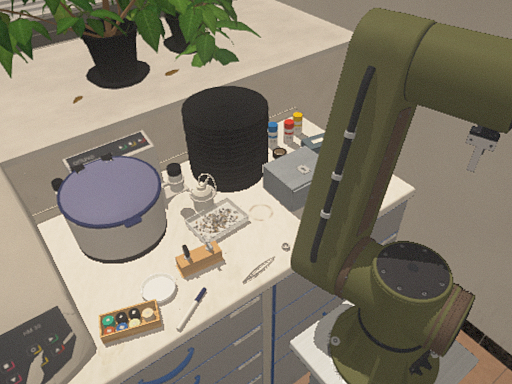

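View pics/top0.png

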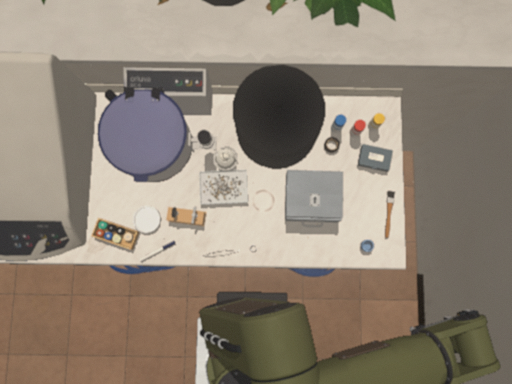

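View pics/wrist0.png

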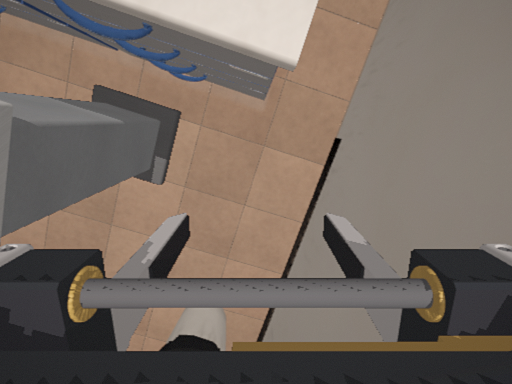

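```bash
cat > h.py <<'E'
import numpy as np, cv2
from scipy.spatial.transform import Rotation as R
from cell import telemetry, camera, calibration, order
def Rm(a): return R.from_euler('xyz',a).as_matrix()
def ray(c,u,v,H=384):
    f=H/2/np.tan(np.radians(c['fov_y'])/2)
    return Rm(c['attitude'])@np.array([(u-c['cx'])/f,(v-c['cy'])/f,1])
def at_z(c,u,v,z):
    d=ray(c,u,v); return c['position']+d*(z-c['position'][2])/d[2]
def proj(c,p,H=384):
    f=H/2/np.tan(np.radians(c['fov_y'])/2)
    q=Rm(c['attitude']).T@(np.asarray(p,float)-c['position'])
    return np.array([c['cx']+f*q[0]/q[2],c['cy']+f*q[1]/q[2]])
def crop(img,x0,y0,x1,y1,s,fn):
    cv2.imwrite(fn,cv2.resize(img[y0:y1,x0:x1,::-1],None,fx=s,fy=s,interpolation=cv2.INTER_CUBIC))
E
python3 - <<'E'
from h import *
im=cv2.imread('pics/top0.png')[:,:,::-1]
crop(im,150,190,250,265,8,'pics/t_block.png')
crop(im,270,160,350,240,7,'pics/t_safe.png')
im=cv2.imread('pics/side0.png')[:,:,::-1]
crop(im,160,210,240,285,8,'pics/s_block.png')
crop(im,250,130,350,210,7,'pics/s_safe.png')
c=calibration('top'); 
for u,v,z in [(315,200,100),(175,213,70),(195,213,66)]: print(at_z(c,u,v,z))
E
```

```text
[ 533.62387268 -215.75647002  100.        ]
[487.48839747 234.26170797  70.        ]
[488.93370455 170.12966233  66.        ]
```

View pics/t_block.png

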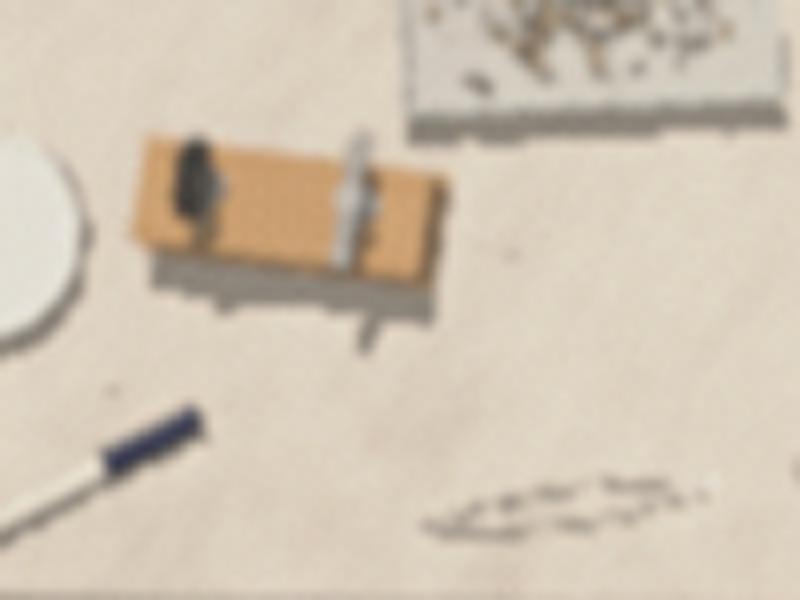

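View pics/t_safe.png

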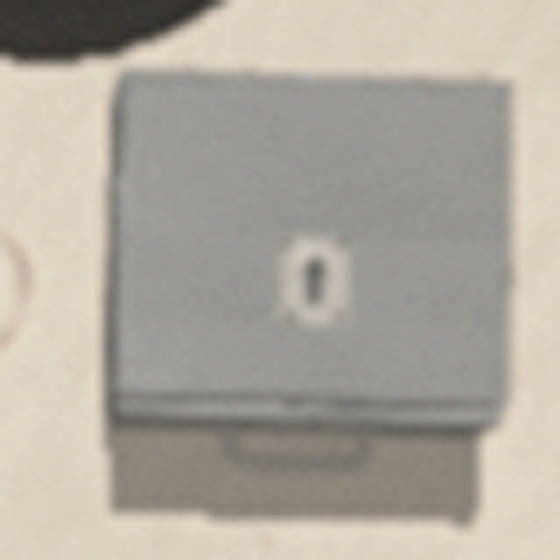

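View pics/s_block.png

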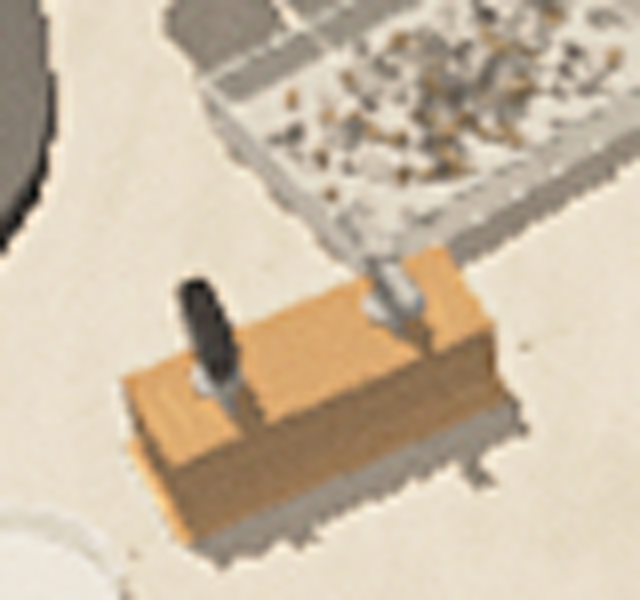

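View pics/s_safe.png

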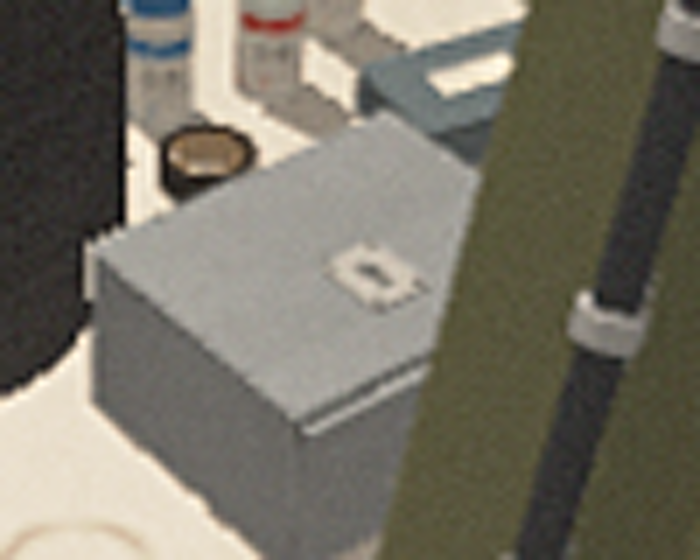

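```bash
cat >> h.py <<'E'
def tool(yaw,flip=1):
    # yaw: direction of key x (key y = yaw+90). tool x down, tool y = flip*key y
    y=flip*np.array([-np.sin(yaw),np.cos(yaw),0]); x=np.array([0,0,-1.]); return np.column_stack([x,y,np.cross(x,y)])
def go(pos,M,s=None):
    s=s or telemetry.read_state(); T=Rm(s['eef_rot'])
    rv=R.from_matrix(T.T@M).as_rotvec(); d=T.T@(np.asarray(pos,float)-s['eef_pos'])
    print('turn',np.round(rv/np.pi,4),'shift',np.round(d/300,4),'mm',np.round(d,1),'deg',np.round(np.degrees(rv),2))
E
python3 - <<'E'
from h import *
s=telemetry.read_state(); T=Rm(s['eef_rot']); print(T.round(3))
w=calibration('wrist'); print(Rm(w['attitude']).round(3), proj(w,s['eef_pos']), T.T@(w['position']-s['eef_pos']))
c=calibration('top')
P=[at_z(c,150+u/8,190+v/8,40) for u,v in [(145,138),(445,175),(430,282),(137,243)]]
print(np.round(P,1),np.mean(P,0))
for a,b in [(0,1),(1,2),(2,3),(3,0)]: e=P[b]-P[a]; print(np.linalg.norm(e),np.degrees(np.arctan2(e[1],e[0])))
P=[at_z(c,270+u/7,160+v/7,100) for u,v in [(120,72),(512,83),(500,410),(112,400)]]
print(np.round(P,1),np.mean(P,0))
for a,b in [(0,1),(1,2),(2,3),(3,0)]: e=P[b]-P[a]; print(np.linalg.norm(e),np.degrees(np.arctan2(e[1],e[0])))
print('bow',at_z(c,150+195/8,190+180/8,68+0),'hole',at_z(c,270+314/7,160+268/7,100))
for f in(1,-1): go([430,-215,260],tool(0,f))
E
```

```text
[[-0.     0.306 -0.952]
 [ 0.001 -0.952 -0.306]
 [-1.    -0.001 -0.   ]]
[[ 0.305 -0.922 -0.237]
 [-0.952 -0.296 -0.076]
 [-0.     0.249 -0.968]] [255.31902714 230.12935666] [-171.73746423    0.41150301  -72.71210853]
[[509.  263.8  40. ]
 [495.7 139.1  40. ]
 [451.4 143.7  40. ]
 [465.5 265.1  40. ]] [480.3804686  202.93237903  40.        ]
125.42960390282562 -96.0946497828249
44.53763773644426 174.05924985751494
122.14049338319451 83.3842345323825
43.560575616800755 -1.5998357071655012
[[ 628.5 -126.2  100. ]
 [ 626.4 -306.4  100. ]
 [ 475.7 -299.5  100. ]
 [ 477.4 -123.8  100. ]] [ 552.00169543 -213.95915925  100.        ]
180.29014087370905 -90.67366586968951
150.85611428642764 177.34639248630776
175.66797563582185 89.46673307723667
151.1976598080587 -0.8969905390459326
bow [489.26701139 236.75813235  68.        ] hole [ 539.12641331 -215.30599199  100.        ]
turn [-9.011e-01 -4.000e-04  0.000e+00] shift [-0.1559 -0.7122 -1.1455] mm [ -46.8 -213.6 -343.6] deg [-1.6219e+02 -7.0000e-02  1.0000e-02]
turn [0.0989 0.     0.0003] shift [-0.1559 -0.7122 -1.1455] mm [ -46.8 -213.6 -343.6] deg [1.781e+01 1.000e-02 5.000e-02]
```

```bash
cat >> h.py <<'E'
def wcam_at(pos,M):
    s=telemetry.read_state(); T=Rm(s['eef_rot']); w=calibration('wrist')
    return dict(w,position=np.asarray(pos,float)+M@T.T@(w['position']-s['eef_pos']),attitude=R.from_matrix(M@T.T@Rm(w['attitude'])).as_euler('xyz'))
E
python3 - <<'E'
from h import *
c=calibration('top');s=calibration('side')
b=at_z(s,232,188,0);print('cyl base front',b)
# height: top near rim point on same vertical
for z in range(0,400,50): print(z,proj(s,[b[0],b[1],z]).round(0),end=' ')
print()
for x in (540,560,580):
  for z in (230,260,300):
    print(x,z,proj(wcam_at([x,-215,z],tool(0,1)),[537,-215,100]).round(0), proj(wcam_at([x,-215,z],tool(0,1)),[476,-215,100]).round(0))
E
```

```text
cyl base front [ 6.89814717e+02 -4.23854325e+01 -1.13686838e-13]
0 [232. 188.] 50 [231. 177.] 100 [230. 165.] 150 [229. 152.] 200 [228. 139.] 250 [227. 125.] 300 [226. 110.] 350 [225.  94.] 
540 230 [256. 183.] [255. 128.]
540 260 [256. 177.] [255. 127.]
540 300 [256. 171.] [256. 126.]
560 230 [256. 165.] [255. 108.]
560 260 [256. 161.] [255. 109.]
560 300 [256. 157.] [256. 110.]
580 230 [255. 147.] [255.  88.]
580 260 [256. 145.] [255.  91.]
580 300 [256. 142.] [255.  94.]
```

Run:
```python
from h import *
go([380,-369,260],tool(np.radians(-90),1))
```

```text
turn [-4.011e-01 -2.000e-04  2.000e-04] shift [-0.1563 -0.2744 -0.8298] mm [ -46.9  -82.3 -248.9] deg [-7.219e+01 -3.000e-02  4.000e-02]
```

```bash
python3 -m handwheel '[[-0.4,0,0,-0.156,-0.274,-0.83,1],[-0.4,0,0,-0.156,-0.274,-0.83,1],[-0.4,0,0,-0.156,-0.274,-0.83,1],[-0.4,0,0,-0.156,-0.274,-0.83,1],[-0.4,0,0,-0.156,-0.274,-0.83,1],[-0.4,0,0,-0.156,-0.274,-0.83,1],[-0.4,0,0,-0.156,-0.274,-0.83,1]]'
python3 - <<'E'
from h import *
print(telemetry.read_state()['joints'].round(2))
go([548,-215,240],tool(np.radians(-1),1))
E
```

```text
clock: 1.02
eef_pos: [380.3, -368.8, 259.7]
eef_rot: [-2.72, 1.57, 1.995]
wrist_force: [-0.1, -0.3, 0.3]
finger_gap: 94.2
[-0.84  0.22  1.51  0.    1.41 -0.84]
turn [-4.936e-01 -4.000e-04 -2.000e-04] shift [ 0.0659  0.5603 -0.511 ] mm [  19.8  168.1 -153.3] deg [-8.885e+01 -8.000e-02 -3.000e-02]
```

```bash
python3 -m handwheel '[[-0.494,0,0,0.066,0.56,-0.511,1],[-0.494,0,0,0.066,0.56,-0.511,1],[-0.494,0,0,0.066,0.56,-0.511,1],[-0.494,0,0,0.066,0.56,-0.511,1],[-0.494,0,0,0.066,0.56,-0.511,1],[-0.494,0,0,0.066,0.56,-0.511,1],[-0.494,0,0,0.066,0.56,-0.511,1],[-0.494,0,0,0.066,0.56,-0.511,1],[-0.494,0,0,0.066,0.56,-0.511,1],[-0.494,0,0,0.066,0.56,-0.511,1]]'
python3 - <<'E'
from h import *
s=telemetry.read_state();print(s['joints'].round(2),s['eef_pos'],s['eef_rot'],s['qd'].max())
import json
w=calibration('wrist');im=camera('wrist');cv2.imwrite('pics/w1.png',im[:,:,::-1]);np.savez('w1.npz',**w)
cv2.imwrite('pics/w1s.png',cv2.resize(im[:,:,::-1],None,fx=1.5,fy=1.5,interpolation=cv2.INTER_CUBIC))
E
```

```text
clock: 2.28
eef_pos: [547.8, -215.0, 239.7]
eef_rot: [2.221, 1.569, 2.205]
wrist_force: [0.2, -0.5, -0.1]
finger_gap: 93.9
[-0.44  0.37  1.37  0.    1.41 -1.99] [ 547.83020256 -214.99190547  239.735107  ] [2.22138139 1.56913249 2.20454838] 0.035552711961944226
```

View pics/w1s.png

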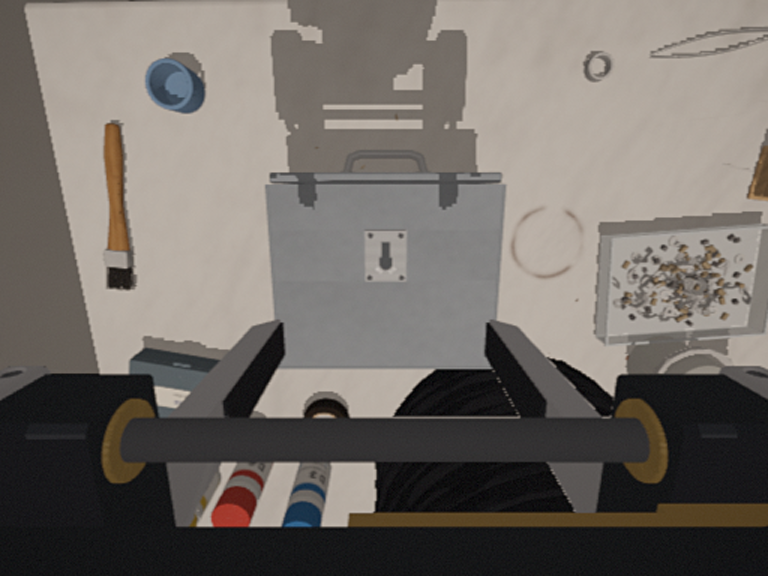

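Run:
```python
from h import *
im=cv2.imread('pics/w1.png')[:,:,::-1]
crop(im,236,148,280,192,14,'pics/w1k.png')
crop(im,170,105,345,250,4.5,'pics/w1safe.png')
```

```text
(no output)
```

View pics/w1k.png

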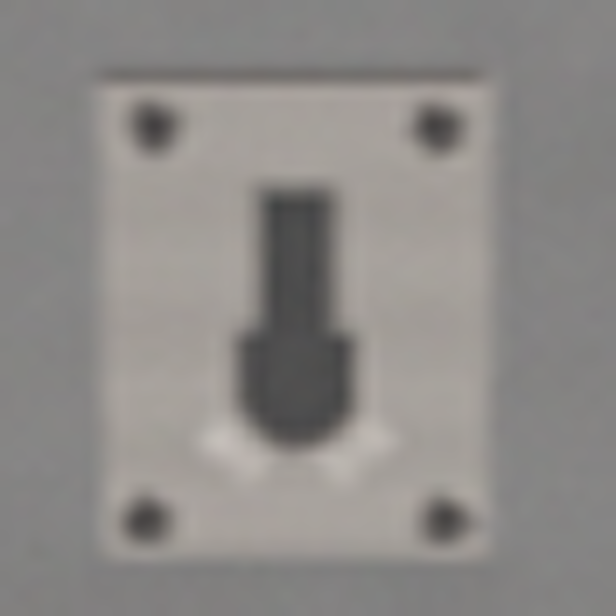

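View pics/w1safe.png

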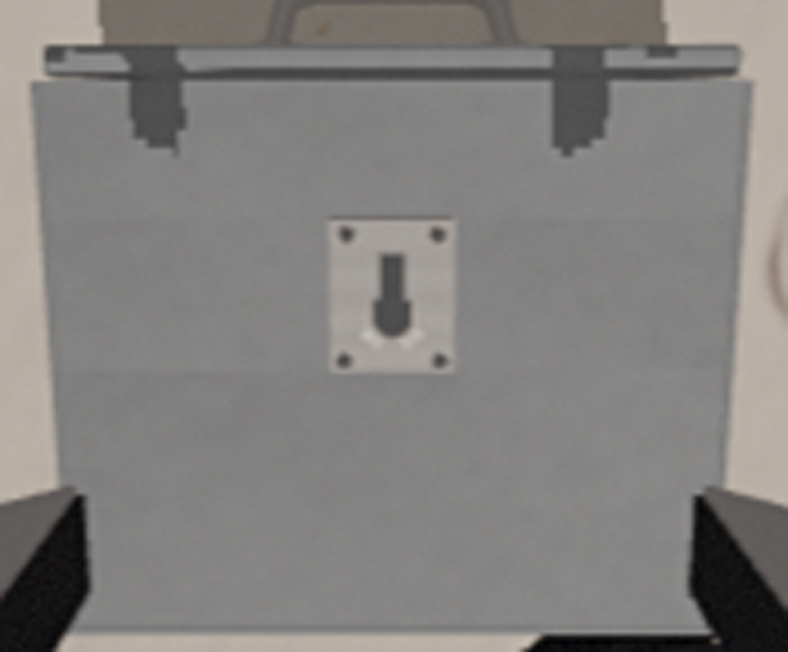

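Run:
```python
from h import *
w=dict(np.load('w1.npz'))
def k(x,y,z=100): return at_z(w,236+(x+.5)/14-.5,148+(y+.5)/14-.5,z)
h=k(297,388);e=k(296,190);print(h,e,np.linalg.norm(h-e),np.degrees(np.arctan2(*(h-e)[1::-1])))
P=[k(*p) for p in [(153,128),(439,128),(443,521),(145,521)]]
for a,b in [(0,1),(1,2),(2,3),(3,0)]: d=P[b]-P[a]; print(np.linalg.norm(d),np.degrees(np.arctan2(d[1],d[0])))
def q(x,y,z=100): return at_z(w,170+(x+.5)/4.5-.5,105+(y+.5)/4.5-.5,z)
P=[q(*p) for p in [(32,82),(752,82),(710,632),(78,632)]]
print(np.round(P,1),np.mean(P,0))
for a,b in [(0,1),(1,2),(2,3),(3,0)]: d=P[b]-P[a]; print(np.linalg.norm(d),np.degrees(np.arctan2(d[1],d[0])))
c=calibration('top');s=calibration('side')
print(proj(c,h),proj(s,h))
```

```text
[ 539.41839917 -214.31707234  100.        ] [ 522.84568111 -214.11951091  100.        ] 16.573895574560336 -0.6829839393452808
23.40257755045766 88.99157208748797
33.06229850297084 0.14510039502203123
25.02612957251233 -91.01197860670975
33.06792586760575 177.33151529084876
[[ 478.5 -302.2  100. ]
 [ 481.6 -124.4  100. ]
 [ 629.6 -127.8  100. ]
 [ 626.5 -302.8  100. ]] [ 554.06258563 -214.30544442  100.        ]
177.79684254924908 88.99561826229372
147.99518039385435 -1.2921319562824831
175.01801379036118 -91.02027630103055
147.95876497458966 179.78390382807504
[314.54705752 198.18981393] [301.75407096 167.19105726]
```

Run:
```python
from h import *
M=tool(np.radians(-6.5),1)
go([515,236,240],M); go([515,236,180],M)
c=wcam_at([515,236,180],M)
for p in [[489,236,68],[489,236,40],[485,172,66],[430,230,0]]: print(proj(c,p).round())
```

```text
turn [ 0.0305 -0.0003 -0.0004] shift [ 1.3000e-03  1.5011e+00 -1.3610e-01] mm [ 4.000e-01  4.503e+02 -4.080e+01] deg [ 5.48 -0.06 -0.07]
turn [ 0.0305 -0.0003 -0.0004] shift [ 0.2013  1.5008 -0.1359] mm [ 60.4 450.2 -40.8] deg [ 5.48 -0.06 -0.07]
[254. 164.]
[254. 160.]
[193. 167.]
[244. 109.]
```

```bash
python3 -m handwheel '[[0.015,0,0,0,0.75,-0.068,1],[0.015,0,0,0,0.75,-0.068,1],[0.015,0,0,0,0.75,-0.068,1],[0.015,0,0,0,0.75,-0.068,1],[0.015,0,0,0,0.75,-0.068,1]]' && python3 -c "
from h import *
go([515,236,180],tool(np.radians(-6.5),1))"
```

```text
clock: 2.95
eef_pos: [531.2, 12.4, 240.2]
eef_rot: [2.081, 1.569, 2.018]
wrist_force: [0.3, -0.6, 0.3]
finger_gap: 94.2
turn [ 0.0161 -0.0003 -0.0004] shift [ 0.2019  0.7402 -0.1008] mm [ 60.6 222.  -30.2] deg [ 2.89 -0.05 -0.08]
```

```bash
python3 -m handwheel '[[0.016,0,0,0.05,0.74,-0.1,1],[0.016,0,0,0.1,0.74,-0.1,1],[0.016,0,0,0.15,0.74,-0.1,1],[0.016,0,0,0.2,0.74,-0.1,1],[0.016,0,0,0.2,0.74,-0.1,1],[0.016,0,0,0.2,0.74,-0.1,1]]'
python3 - <<'E'
from h import *
s=telemetry.read_state();print(s['joints'].round(2),s['eef_pos'],s['eef_rot'],s['qd'].max())
w=calibration('wrist');im=camera('wrist');cv2.imwrite('pics/w2.png',im[:,:,::-1]);np.savez('w2.npz',**w)
cv2.imwrite('pics/w2s.png',cv2.resize(im[:,:,::-1],None,fx=1.5,fy=1.5,interpolation=cv2.INTER_CUBIC))
crop(im,150,100,310,220,5,'pics/w2k.png')
E
```

```text
clock: 3.7
eef_pos: [515.9, 234.8, 181.0]
eef_rot: [1.852, 1.569, 1.737]
wrist_force: [-0.1, -0.9, 0.5]
finger_gap: 94.3
[ 0.36  0.36  1.51  0.    1.26 -1.09] [515.88350576 234.84207276 181.00304544] [1.85180066 1.56942688 1.73722353] 0.0006872845612858724
```

View pics/w2s.png

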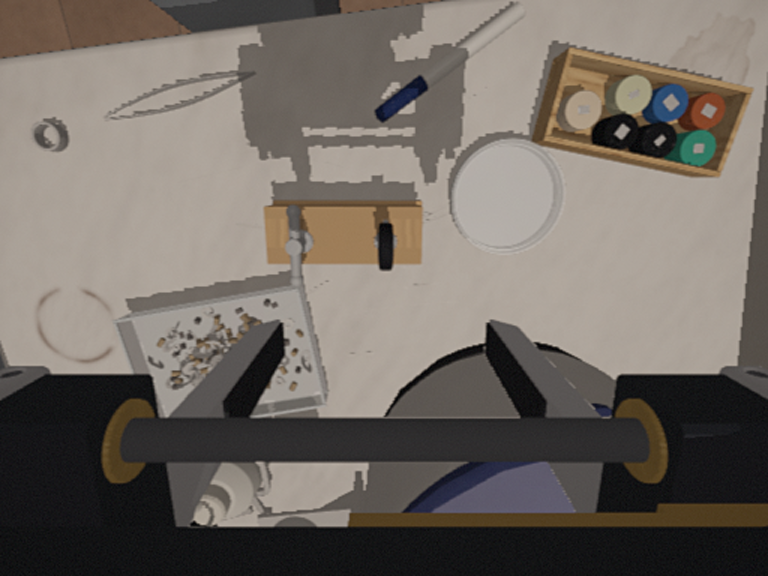

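View pics/w2k.png

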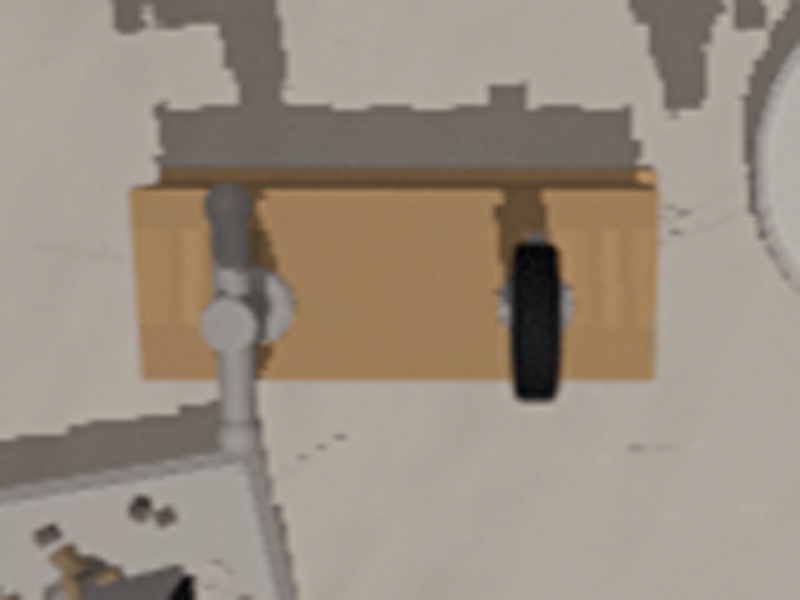

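Run:
```python
from h import *
w=dict(np.load('w2.npz'))
def px(x,y): return np.array([150+(x+.5)/5-.5,100+(y+.5)/5-.5])
P=[at_z(w,*px(*p),40) for p in [(133,187),(660,184),(653,380),(143,380)]]
print(np.round(P,1),np.mean(P,0))
for a,b in [(0,1),(1,2),(2,3),(3,0)]: d=P[b]-P[a]; print(np.linalg.norm(d),np.degrees(np.arctan2(d[1],d[0])))
m=np.mean(P,0)
for yaw in (-5.8,-6.2,-6.6):
  y=np.radians(yaw); print(yaw, m[:2]+np.array([[np.cos(y),-np.sin(y)],[np.sin(y),np.cos(y)]])@[4,32], m[:2]+np.array([[np.cos(y),-np.sin(y)],[np.sin(y),np.cos(y)]])@[4,-32])
# bow fit
from scipy.optimize import least_squares
y=np.radians(-6.2);ex=np.array([np.cos(y),np.sin(y),0]);ey=np.array([-np.sin(y),np.cos(y),0])
t=np.linspace(0,2*np.pi,100)
def sil(c):
    Q=np.array([proj(w,np.array([c[0],c[1],68])+17*(np.cos(a)*ex+np.sin(a)*[0,0,1])+b*ey) for a in t for b in(-5,5)])
    return Q.min(0),Q.max(0)
a0=px(512,243);a1=px(560,402)
f=lambda c: np.r_[sum(sil(c))-(a0+a1)]
r=least_squares(f,[489,236]);print(r.x,r.fun,sil(r.x),a0,a1)
top=dict(calibration('top'));s=calibration('side')
print(proj(top,[*r.x,68]),proj(s,[*r.x,68]))
```

```text
[[453.7 151.   40. ]
 [466.8 269.3  40. ]
 [511.5 263.5  40. ]
 [497.8 145.   40. ]] [482.45147955 207.19121736  40.        ]
119.05397833389999 83.71216222561405
45.123463218336866 -7.348869087566071
119.37118056115702 -96.61309888714922
44.45297408207544 172.22865786721158
-5.8 [489.6648039  238.62317486] [483.19720088 174.95080949]
-6.2 [489.88406279 238.57205079] [482.97210402 174.94638909]
-6.6 [490.10295943 238.51939726] [482.7469818  174.94354026]Traceback (most recent call last):
  File "<stdin>", line 19, in <module>
    return func(*args, **kwargs)
    vector_fun = VectorFunction(
        fun_wrapped,
    ...<6 lines>...
        workers=workers
    )
    self._update_fun()
    ~~~~~~~~~~~~~~~~^^
    self.f = self.fun_wrapped(xp_copy(self.x))
             ~~~~~~~~~~~~~~~~^^^^^^^^^^^^^^^^^
    return np.atleast_1d(self.fun(x))
                         ~~~~~~~~^^^
    return self.f(x, *self.args, **self.kwargs)
           ~~~~~~^^^^^^^^^^^^^^^^^^^^^^^^^^^^^^
  File "<stdin>", line 18, in <lambda>
  File "<stdin>", line 15, in sil
TypeError: can't multiply sequence by non-int of type 'numpy.float64'
```

Run:
```python
from h import *
from scipy.optimize import least_squares
w=dict(np.load('w2.npz'))
def px(x,y): return np.array([150+(x+.5)/5-.5,100+(y+.5)/5-.5])
y=np.radians(-6.45);ex=np.array([np.cos(y),np.sin(y),0]);ey=np.array([-np.sin(y),np.cos(y),0]);ez=np.array([0,0,1.])
t=np.linspace(0,2*np.pi,100)
def sil(c):
    Q=np.array([proj(w,np.array([c[0],c[1],68])+17*(np.cos(a)*ex+np.sin(a)*ez)+b*ey) for a in t for b in(-5,5)])
    return Q.min(0),Q.max(0)
a0=px(512,243);a1=px(560,402)
f=lambda c: sum(sil(c))-(a0+a1)
r=least_squares(f,[489,236],diff_step=1e-3);print(r.x,r.fun,sil(r.x),a0,a1)
print(proj(calibration('top'),[*r.x,68]),proj(calibration('side'),[*r.x,68]))
M=tool(y,1)
p=[*r.x,115]; go(p,M); p[2]=60.5; go(p,M)
```

```text
[490.50142967 238.24794526] [-2.03726813e-10 -3.48677531e-10] (array([251.75629583, 147.87037964]), array([261.84370417, 180.32962036])) [252.  148.2] [261.6 180. ]
[173.93325253 212.11330712] [185.47886392 249.77092639]
turn [-0.0008  0.0001 -0.0005] shift [ 0.2211  0.0019 -0.0859] mm [ 66.3   0.6 -25.8] deg [-0.15  0.01 -0.09]
turn [-0.0008  0.0001 -0.0005] shift [ 0.4028  0.0016 -0.086 ] mm [120.8   0.5 -25.8] deg [-0.15  0.01 -0.09]
```

```bash
python3 -m handwheel '[[0,0,0,0.05,0.002,-0.086,0.4],[0,0,0,0.1,0.002,-0.086,0.4],[0,0,0,0.15,0.002,-0.086,0.4],[0,0,0,0.2,0.002,-0.086,0.4],[0,0,0,0.22,0.002,-0.086,0.4],[0,0,0,0.22,0.002,-0.086,0.4]]'
python3 - <<'E'
from h import *
w=calibration('wrist');im=camera('wrist');np.savez('w3.npz',**w)
cv2.imwrite('pics/w3.png',im[:,:,::-1]);crop(im,150,80,360,230,3.8,'pics/w3s.png')
go([490.5,238.2,60.5],tool(np.radians(-6.45)))
E
```

```text
clock: 4.5
eef_pos: [490.6, 238.2, 115.0]
eef_rot: [1.872, 1.569, 1.757]
wrist_force: [0.1, -0.0, 1.4]
finger_gap: 38.9
turn [-0.0008  0.0001 -0.0005] shift [ 0.1831 -0.0007 -0.0007] mm [54.9 -0.2 -0.2] deg [-0.15  0.01 -0.1 ]
```

View pics/w3s.png

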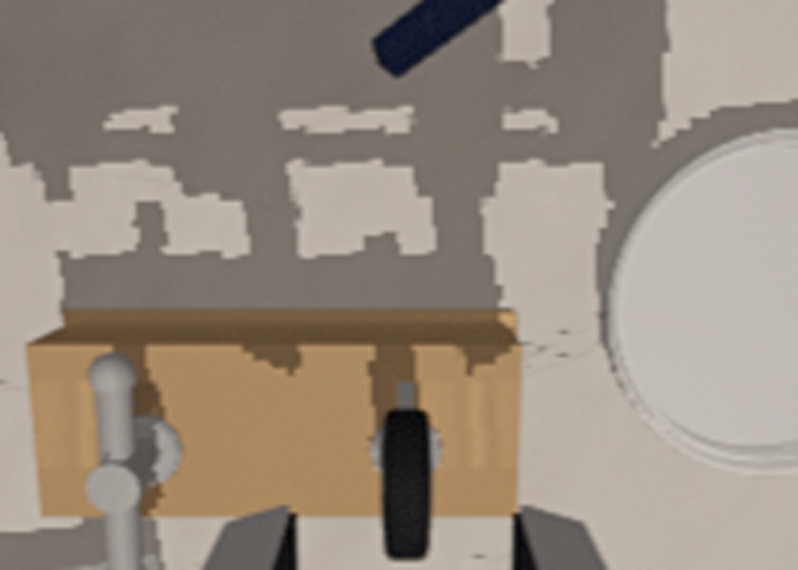

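```bash
python3 -m handwheel '[[0,0,0,0.05,0,0,0.4],[0,0,0,0.1,0,0,0.4],[0,0,0,0.15,0,0,0.4],[0,0,0,0.183,-0.001,-0.001,0.4],[0,0,0,0.183,-0.001,-0.001,0.4]]' && python3 -m handwheel '[[0,0,0,0,0,0,0.05],[0,0,0,0,0,0,0.05],[0,0,0,0,0,0,0.05],[0,0,0,0,0,0,0.05],[0,0,0,0,0,0,0.05],[0,0,0,0,0,0,0.05]]' 30
python3 - <<'E'
from h import *
s=telemetry.read_state();print(s)
w=calibration('wrist');im=camera('wrist');np.savez('w4.npz',**w)
cv2.imwrite('pics/w4.png',im[:,:,::-1]);crop(im,176,100,336,220,5,'pics/w4s.png')
E
```

```text
clock: 5.18
eef_pos: [490.1, 238.0, 59.7]
eef_rot: [2.332, 1.569, 2.217]
wrist_force: [0.2, 0.6, -0.0]
finger_gap: 37.7
clock: 5.92
eef_pos: [490.2, 238.0, 60.0]
eef_rot: [1.942, 1.569, 1.827]
wrist_force: [-0.8, 0.4, 3.8]
finger_gap: 10.0
{'clock': 5.925, 'joints': array([ 3.84176702e-01,  4.65405253e-01,  1.68040359e+00,  1.62082436e-03,
        9.95609612e-01, -1.07232447e+00]), 'qd': array([ 0.00064606,  0.0026268 ,  0.00102138, -0.00028743, -0.00018048,
       -0.00206274]), 'effort': array([-4.31316812e-02, -5.46482348e+01, -2.82644498e+01,  1.03237902e-02,
        4.14844224e-03, -7.77527589e-06]), 'eef_pos': array([490.22865206, 238.04462723,  59.9537814 ]), 'eef_rot': array([1.94232199, 1.56942512, 1.82714524]), 'wrist_force': array([-0.78009134,  0.37356438,  3.77436559]), 'moment': array([ 0.01778427, -0.11651235,  0.0344154 ]), 'finger_gap': 9.970431934428875}
```

View pics/w4s.png

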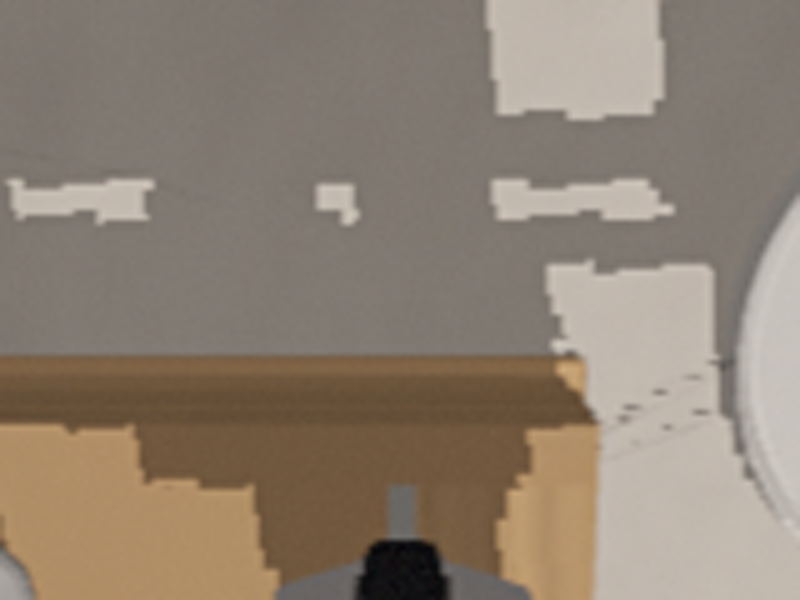

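```bash
python3 -m handwheel '[[0,0,0,-0.02,0,0,0.05],[0,0,0,-0.05,0,0,0.05],[0,0,0,-0.1,0,0,0.05],[0,0,0,-0.2,0,0,0.05],[0,0,0,-0.4,0,0,0.05],[0,0,0,-0.4,0,0,0.05]]'
python3 - <<'E'
from h import *
w=calibration('wrist');im=camera('wrist');np.savez('w5.npz',**w)
cv2.imwrite('pics/w5.png',im[:,:,::-1]);crop(im,176,110,336,240,5,'pics/w5s.png')
go([539.4,-214.3,180],tool(np.radians(-1)))
E
```

```text
clock: 6.72
eef_pos: [491.9, 238.6, 185.2]
eef_rot: [0.659, 1.562, 0.544]
wrist_force: [-0.1, 0.4, -0.8]
finger_gap: 9.8
turn [-0.0311  0.0011 -0.001 ] shift [ 0.004  -1.4797  0.3339] mm [   1.2 -443.9  100.2] deg [-5.6   0.19 -0.18]
```

View pics/w5s.png

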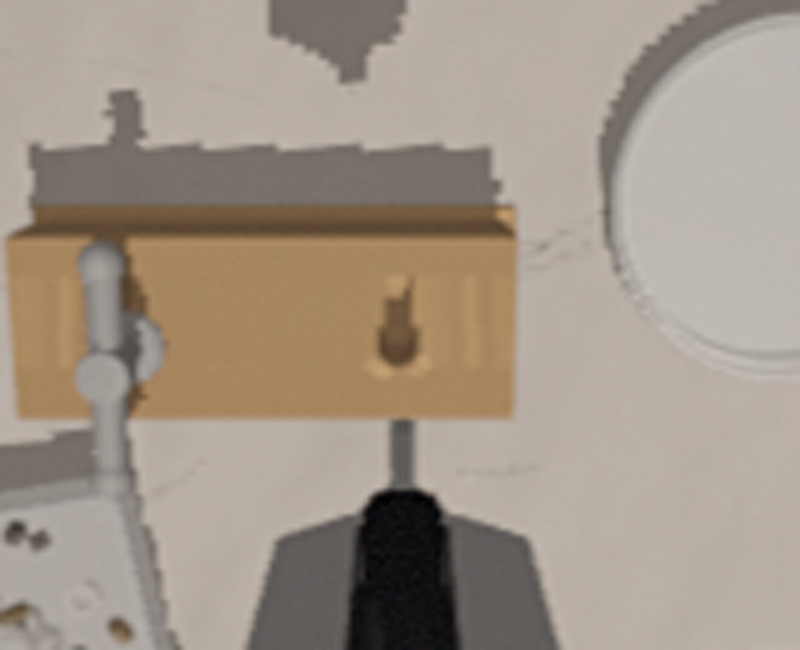

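```bash
cat >> h.py <<'E'
def cp(x,y,x0,y0,s): return np.array([x0+(x+.5)/s-.5,y0+(y+.5)/s-.5])
E
python3 - <<'E'
from h import *
im=cv2.imread('pics/w5.png')[:,:,::-1]
crop(im,236,150,276,212,9,'pics/w5k.png')
w=dict(np.load('w5.npz'));s=telemetry.read_state()
h=at_z(w,*cp(399,344,176,110,5),40);e=at_z(w,*cp(399,277,176,110,5),40);print(h,e,np.linalg.norm(h-e))
T=tool(np.radians(-6.45)); print(np.degrees(np.arctan2(*(h-e)[1::-1])))
for dx in(-1,0,1,2):
  for z in (-37.5,-29): print(dx,z,proj(w,s['eef_pos']+Rm(s['eef_rot'])@np.array([-z,0,dx-15])))
print(Rm(s['eef_rot']).round(4))
E
```

```text
[489.5044678  238.42480294  40.        ] [473.509143   240.29535394  40.        ] 16.1043278760574
-6.670079061298151
-1 -37.5 [255.72247207 189.10407024]
-1 -29 [255.72384346 191.87353585]
0 -37.5 [255.72369741 190.30669172]
0 -29 [255.72511492 193.11971927]
1 -37.5 [255.72491992 191.50654026]
1 -29 [255.72638334 194.36291744]
2 -37.5 [255.72613962 192.70362545]
2 -29 [255.72764873 195.60314107]
[[ 0.0035  0.1149  0.9934]
 [ 0.0029  0.9934 -0.1149]
 [-1.      0.0033  0.0032]]
```

View pics/w5k.png

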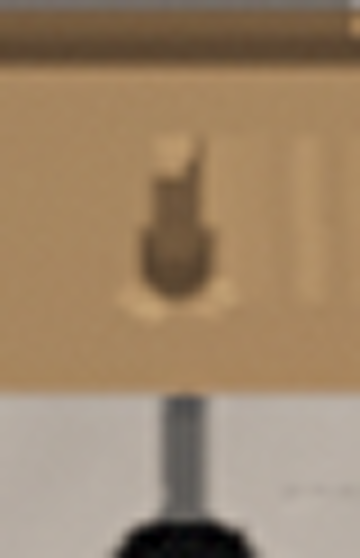

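Run:
```python
from h import *
w=dict(np.load('w5.npz'));s=telemetry.read_state()
T=Rm(s['eef_rot'])
print(s['clock'],s['qd'].round(4))
for dx in(-1,0,1,2,3):
  print(dx,min(proj(w,s['eef_pos']+T@np.array([-8-17*np.sin(a),0,dx+17*np.cos(a)]))[1] for a in np.linspace(0,6.28,200)))
w=calibration('wrist');im=camera('wrist');np.savez('w6.npz',**w)
cv2.imwrite('pics/w6.png',im[:,:,::-1]);crop(im,226,150,286,220,9,'pics/w6k.png')
```

```text
6.775 [-0.0019  0.0471  0.0503  0.0005 -0.0231  0.0007]
-1 202.76648057539106
0 204.21429211802405
1 205.65681012580367
2 207.09223132226293
3 208.52363934262002
```

View pics/w6k.png

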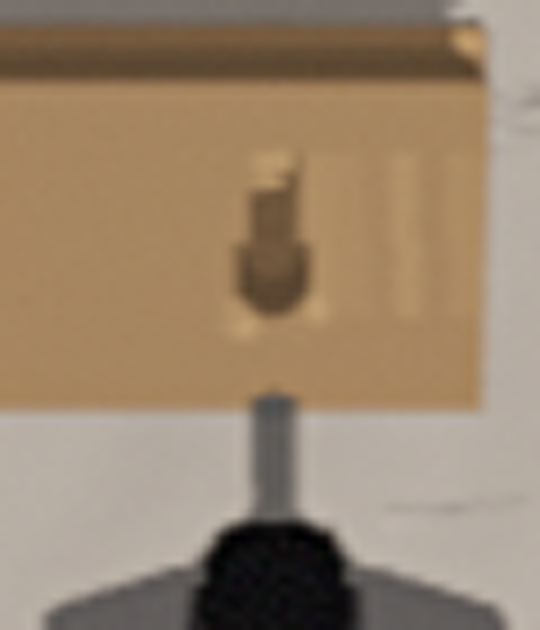

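Run:
```python
from h import *
s=telemetry.read_state();print(s['clock'],s['eef_pos'],Rm(s['eef_rot']).round(4).tolist(),s['qd'].round(4))
w=dict(np.load('w6.npz'))
w2=calibration('wrist');im=camera('wrist');np.savez('w7.npz',**w2)
cv2.imwrite('pics/w7.png',im[:,:,::-1]);crop(im,236,160,276,200,14,'pics/w7k.png')
print(w['position'],w2['position'])
s=telemetry.read_state();print(s['clock'],s['eef_pos'])
```

```text
6.825 [490.21014432 237.89311612 180.50878122] [[0.0006, 0.1149, 0.9934], [0.0017, 0.9934, -0.1149], [-1.0, 0.0018, 0.0004]] [ 0.0001  0.0322  0.0261 -0.0023 -0.0079 -0.0004]
[419.25346135 245.74162854 353.85660119] [419.08156622 245.66305243 352.2150304 ]
6.875 [489.85501474 237.72961955 179.43782686]
```

View pics/w7k.png

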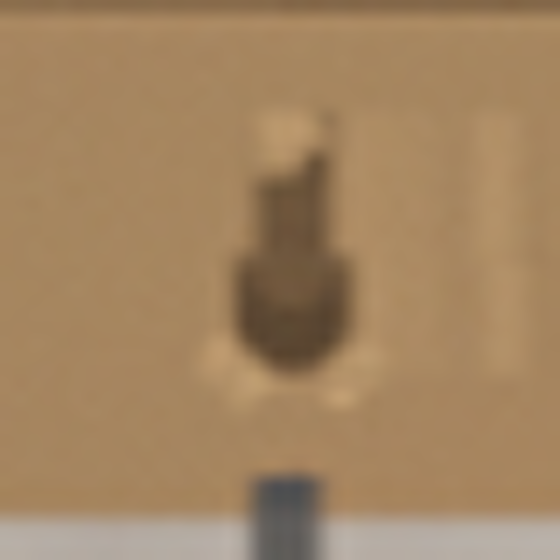

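Run:
```python
from h import *
w=dict(np.load('w7.npz'))
h=at_z(w,256.46,182.04,40);a=h-np.array([490.21,237.89,40])
print(h,a)
y=np.radians(-6.45);k=[a[0]*np.cos(y)+a[1]*np.sin(y),-a[0]*np.sin(y)+a[1]*np.cos(y)];print('in key frame',k)
y=np.radians(-1);t=np.array([539.42,-214.32])-[k[0]*np.cos(y)-k[1]*np.sin(y),k[0]*np.sin(y)+k[1]*np.cos(y)];print('target TCP',t)
go([*t,241],tool(y))
```

```text
[490.33170895 238.17829762  40.        ] [0.12170895 0.28829762 0.        ]
in key frame [np.float64(0.08855233409892738), np.float64(0.30014508064155676)]
target TCP [ 539.3262229  -214.61855392]
turn [-0.0311 -0.0004 -0.0003] shift [-0.2069 -1.4787  0.3368] mm [ -62.1 -443.6  101.1] deg [-5.6  -0.08 -0.05]
```

```bash
python3 -m handwheel '[[-0.015,0,0,-0.1,-0.74,0.168,0.05],[-0.015,0,0,-0.207,-0.74,0.168,0.05],[-0.015,0,0,-0.207,-0.74,0.168,0.05],[-0.015,0,0,-0.207,-0.74,0.168,0.05],[-0.015,0,0,-0.207,-0.74,0.168,0.05]]' && python3 -c "
from h import *
go([539.3,-214.6,241],tool(np.radians(-1),1))"
```

```text
clock: 7.5
eef_pos: [514.6, 8.8, 241.1]
eef_rot: [2.789, 1.569, 2.717]
wrist_force: [0.1, -0.0, -0.4]
finger_gap: 9.8
turn [-0.0173 -0.0006 -0.0002] shift [-6.000e-04 -7.370e-01  1.357e-01] mm [-2.000e-01 -2.211e+02  4.070e+01] deg [-3.11 -0.1  -0.04]
```

```bash
python3 -m handwheel '[[-0.017,0,0,0,-0.737,0.136,0.05],[-0.017,0,0,0,-0.737,0.136,0.05],[-0.017,0,0,0,-0.737,0.136,0.05],[-0.017,0,0,0,-0.737,0.136,0.05],[-0.017,0,0,0,-0.737,0.136,0.05],[-0.017,0,0,0,-0.737,0.136,0.05],[-0.017,0,0,0,-0.737,0.136,0.05]]'
python3 - <<'E'
from h import *
s=telemetry.read_state()
w2=calibration('wrist');im=camera('wrist');np.savez('w8.npz',**w2)
print(s['clock'],s['eef_pos'],s['qd'].round(4),Rm(s['eef_rot']).round(4).tolist())
cv2.imwrite('pics/w8.png',im[:,:,::-1]);crop(im,236,160,276,200,14,'pics/w8k.png')
go([539.3,-214.6,241],tool(np.radians(-1),1))
E
```

```text
clock: 8.38
eef_pos: [539.5, -213.2, 240.6]
eef_rot: [2.673, 1.568, 2.656]
wrist_force: [-0.8, 0.2, -0.4]
finger_gap: 10.2
8.375 [ 539.54061612 -213.23936318  240.58660656] [-0.0019 -0.0017 -0.0054 -0.001  -0.0004 -0.0045] [[-0.0022, 0.0168, 0.9999], [0.0012, 0.9999, -0.0168], [-1.0, 0.0011, -0.0022]]
turn [ 0.0002 -0.0006 -0.0003] shift [-0.0008 -0.004  -0.0008] mm [-0.2 -1.2 -0.2] deg [ 0.03 -0.11 -0.05]
```

View pics/w8k.png

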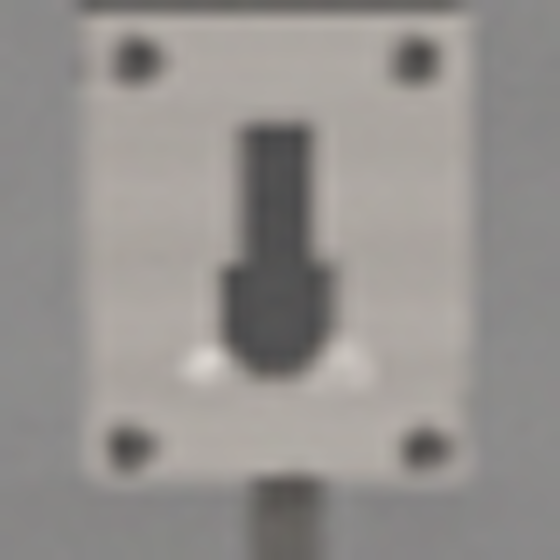

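```bash
python3 -m handwheel '[[0,-0.0006,0,0,-0.0042,0,0.05],[0,-0.0006,0,0.1,-0.0042,0,0.05],[0,-0.0006,0,0.2,-0.0042,0,0.05],[0,-0.0006,0,0.28,-0.0042,0,0.05],[0,-0.0006,0,0.302,-0.0042,0,0.05],[0,-0.0006,0,0.302,-0.0042,0,0.05],[0,-0.0006,0,0.302,-0.0042,0,0.05]]'
python3 - <<'E'
from h import *
s=telemetry.read_state()
w2=calibration('wrist');im=camera('wrist');np.savez('w9.npz',**w2)
print(s['clock'],s['eef_pos'],s['qd'].round(4),Rm(s['eef_rot']).round(4).tolist(),s['wrist_force'])
cv2.imwrite('pics/w9.png',im[:,:,::-1]);crop(im,216,150,296,220,9,'pics/w9k.png')
go([539.5,-214.5,150],tool(np.radians(-1),1))
E
```

```text
clock: 9.3
eef_pos: [539.8, -214.7, 151.3]
eef_rot: [0.114, 1.569, 0.097]
wrist_force: [0.2, 0.1, -0.6]
finger_gap: 9.7
9.3 [ 539.79471597 -214.72600701  151.34301313] [-0.0011  0.0006  0.0023  0.0006 -0.002  -0.0016] [[0.0016, 0.0168, 0.9999], [0.0002, 0.9999, -0.0168], [-1.0, 0.0002, 0.0016]] [ 0.17344619  0.13807071 -0.56842335]
turn [ 0.0002  0.0005 -0.0001] shift [ 0.0042  0.0006 -0.0009] mm [ 1.3  0.2 -0.3] deg [ 0.04  0.09 -0.01]
```

View pics/w9k.png

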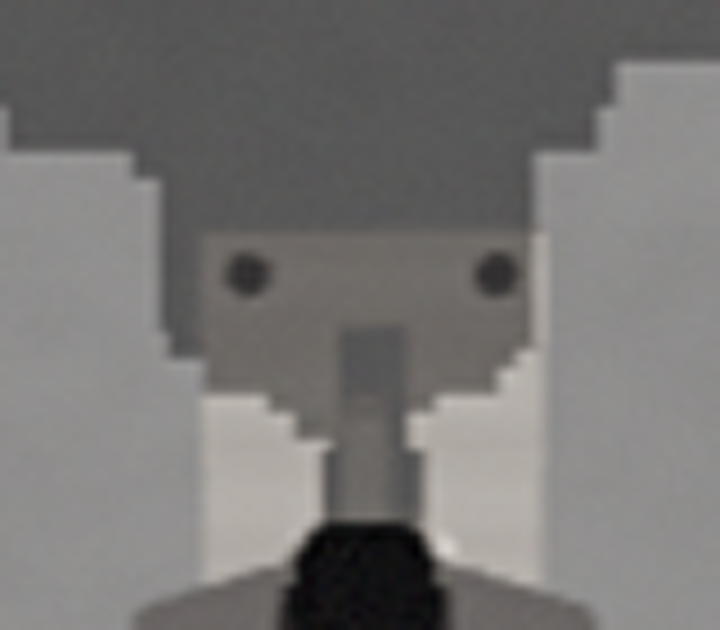

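```bash
python3 -m handwheel '[[0,0.0005,0,0.014,0.0006,-0.0008,0.05],[0,0.0005,0,0.024,0.0006,-0.0008,0.05],[0,0.0005,0,0.034,0.0006,-0.0008,0.05],[0,0.0005,0,0.044,0.0006,-0.0008,0.05],[0,0.0005,0,0.044,0.0006,-0.0008,0.05]]'
python3 - <<'E'
from h import *
s=telemetry.read_state()
print(s['clock'],s['eef_pos'],Rm(s['eef_rot']).round(4).tolist(),s['wrist_force'],s['moment'])
go([539.5,-214.5,120],tool(np.radians(-1),1))
E
```

```text
clock: 9.98
eef_pos: [539.4, -214.5, 137.7]
eef_rot: [2.455, 1.57, 2.438]
wrist_force: [0.7, -0.2, -1.1]
finger_gap: 9.7
9.975 [ 539.42657679 -214.45962449  137.72788557] [[-0.0006, 0.0168, 0.9999], [0.0005, 0.9999, -0.0168], [-1.0, 0.0005, -0.0006]] [ 0.67253616 -0.17269648 -1.14745311] [-0.00389288 -0.11795238 -0.00480288]
turn [ 0.0002 -0.0002 -0.0001] shift [ 0.0591 -0.0002  0.0003] mm [17.7 -0.   0.1] deg [ 0.04 -0.03 -0.03]
```

```bash
python3 -m handwheel '[[0,0,0,0.007,0,0,0.05],[0,0,0,0.014,0,0,0.05],[0,0,0,0.021,0,0,0.05],[0,0,0,0.021,0,0,0.05]]'
python3 - <<'E'
from h import *
s=telemetry.read_state()
print(s['clock'],s['eef_pos'],Rm(s['eef_rot']).round(4).tolist(),s['wrist_force'],s['moment'])
E
```

```text
clock: 10.48
eef_pos: [539.3, -214.4, 131.2]
eef_rot: [2.579, 1.57, 2.562]
wrist_force: [0.7, 0.6, -0.2]
finger_gap: 10.0
10.475 [ 539.34334619 -214.44381631  131.23899702] [[-0.0009, 0.0168, 0.9999], [0.0006, 0.9999, -0.0168], [-1.0, 0.0005, -0.0009]] [ 0.69624963  0.60620712 -0.19461764] [ 0.08389887 -0.11632146  0.00112987]
```

```bash
python3 -m handwheel '[[0,0,0,0.01,0,0,0.05],[0,0,0,0.02,0,0,0.05],[0,0,0,0.031,0,0,0.05],[0,0,0,0.031,0,0,0.05]]'
python3 - <<'E'
from h import *
s=telemetry.read_state()
print(s['clock'],s['eef_pos'],Rm(s['eef_rot']).round(4).tolist(),s['wrist_force'],s['moment'])
E
```

```text
clock: 10.98
eef_pos: [539.2, -214.4, 121.6]
eef_rot: [2.602, 1.569, 2.585]
wrist_force: [-0.0, -0.4, -0.6]
finger_gap: 9.8
10.975 [ 539.19423657 -214.36821329  121.56971296] [[-0.0014, 0.0168, 0.9999], [0.0008, 0.9999, -0.0168], [-1.0, 0.0008, -0.0014]] [-0.02891493 -0.38835135 -0.62662765] [ 0.04733753 -0.11865403 -0.019707  ]
```

Still free. I'll press down gently to the seat.

```bash
python3 -m handwheel '[[0,0,0,0.003,0,0,0.05],[0,0,0,0.005,0,0,0.05],[0,0,0,0.005,0,0,0.05]]'; python3 -m handwheel '[[0,0,0,0.001,0,0,0.05],[0,0,0,0.002,0,0,0.05],[0,0,0,0.002,0,0,0.05]]'
```

```text
clock: 11.35
eef_pos: [539.2, -214.4, 120.1]
eef_rot: [2.586, 1.569, 2.569]
wrist_force: [-0.7, -0.2, -0.8]
finger_gap: 9.4
clock: 11.72
eef_pos: [539.3, -214.4, 119.9]
eef_rot: [2.545, 1.57, 2.528]
wrist_force: [-2.7, 1.5, 5.5]
finger_gap: 9.9
```

```bash
cat >> h.py <<'E'
def feel(n=5,yaw0=-1.0):
    F=[];M=[];P=[];Y=[]
    for i in range(n):
        s=telemetry.read_state();F.append(s['wrist_force']);M.append(s['moment']);P.append(s['eef_pos'])
        y=Rm(s['eef_rot'])[:,1];Y.append(yaw0-np.degrees(np.arctan2(-y[0],y[1])))
        if i<n-1: camera('top')
    print(s['clock'],'F',np.mean(F,0).round(2),'M',np.mean(M,0).round(4),'sd',np.std(M,0).round(4)[2],'pos',np.mean(P,0).round(2),'turned',np.mean(Y).round(2),'gap',round(s['finger_gap'],1))
E
python3 -c "
from h import *
feel(3)"
python3 -m handwheel '[[0,0,0,-0.002,0,0,0.05],[0.02,0,0,-0.002,0,0,0.05],[0.04,0,0,-0.002,0,0,0.05],[0.06,0,0,-0.002,0,0,0.05],[0.083,0,0,-0.002,0,0,0.05],[0.083,0,0,-0.002,0,0,0.05]]'; python3 -c "
from h import *
feel(3)"
```

```text
11.825 F [-2.58  0.96  5.39] M [ 0.2523  0.2902 -0.0143] sd 0.0057 pos [ 539.31 -214.42  119.92] turned -0.04 gap 9.6
clock: 12.58
eef_pos: [539.2, -214.4, 120.3]
eef_rot: [2.867, 1.569, 2.59]
wrist_force: [-1.3, 0.4, -0.6]
finger_gap: 10.1
12.675 F [-0.45  0.04 -0.85] M [ 0.049  -0.0999 -0.0216] sd 0.0126 pos [ 539.26 -214.39  120.31] turned 14.83 gap 9.6
```

```bash
python3 -m handwheel '[[0.02,0,0,0,0,0,0.05],[0.04,0,0,0,0,0,0.05],[0.06,0,0,0,0,0,0.05],[0.083,0,0,0,0,0,0.05],[0.083,0,0,0,0,0,0.05]]'; python3 -c "
from h import *
feel(4)"
```

```text
clock: 13.3
eef_pos: [539.0, -214.8, 120.3]
eef_rot: [-2.64, 1.569, 3.108]
wrist_force: [-2.0, -4.0, -1.2]
finger_gap: 10.0
13.45 F [-2.2  -3.98 -0.7 ] M [-0.8547  0.3088  0.0542] sd 0.0306 pos [ 539.08 -214.74  120.27] turned 29.64 gap 9.8
```

```bash
python3 -c "
from h import *
go([539.3,-214.4,120.3],tool(np.radians(-1-41)))"
```

```text
turn [ 0.0631 -0.0005  0.0002] shift [-0.0002  0.0009  0.0002] mm [-0.   0.3  0.1] deg [11.36 -0.08  0.03]
```

```bash
python3 -m handwheel '[[0.02,0,0,0,0.001,0,0.05],[0.04,0,0,0,0.001,0,0.05],[0.063,0,0,0,0.001,0,0.05],[0.063,0,0,0,0.001,0,0.05]]'; python3 -c "
from h import *
feel(4)
im=camera('top');crop(im,270,160,350,240,7,'pics/t2.png')
go([539.3,-214.4,120.3],tool(np.radians(-1-45)))"
```

```text
clock: 13.95
eef_pos: [539.4, -214.2, 120.3]
eef_rot: [-2.966, 1.569, 2.586]
wrist_force: [-0.2, -0.6, -0.4]
finger_gap: 10.0
14.1 F [-0.19 -0.94 -0.44] M [-0.2748 -0.0802  0.0019] sd 0.0313 pos [ 539.39 -214.19  120.29] turned 40.86 gap 9.8
turn [ 0.0228 -0.0004  0.0002] shift [-0.     -0.0005  0.0002] mm [-0.  -0.2  0. ] deg [ 4.11 -0.07  0.03]
```

View pics/t2.png

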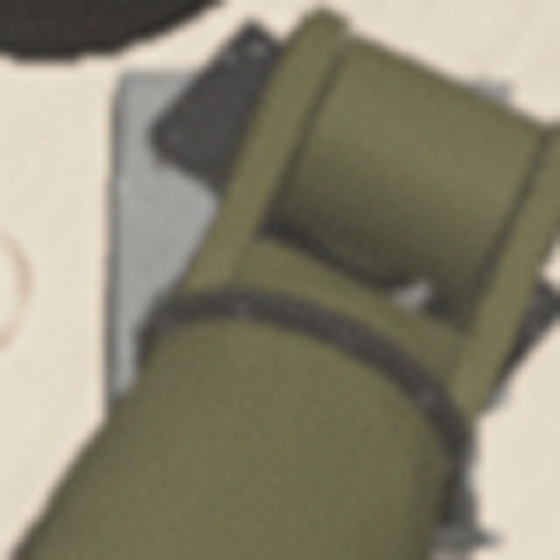

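```bash
python3 -m handwheel '[[0.015,0,0,0,-0.0005,0,0.05],[0.028,0,0,0,-0.0005,0,0.05],[0.028,0,0,0,-0.0005,0,0.05]]'; python3 -c "
from h import *
feel(4)
im=camera('wrist');cv2.imwrite('pics/w10.png',im[:,:,::-1])
go([539.3,-214.4,120.3],tool(np.radians(-1-49)))"
```

```text
clock: 14.52
eef_pos: [539.3, -214.4, 120.3]
eef_rot: [-2.745, 1.569, 2.72]
wrist_force: [-0.1, -2.3, -1.2]
finger_gap: 10.1
14.675 F [-0.36 -2.19 -0.75] M [-0.336   0.0093  0.0148] sd 0.0243 pos [ 539.27 -214.34  120.3 ] turned 45.85 gap 9.8
turn [ 0.0174 -0.0004  0.0002] shift [-0.0001  0.      0.0002] mm [-0.   0.   0.1] deg [ 3.13 -0.07  0.03]
```

View pics/w10.png

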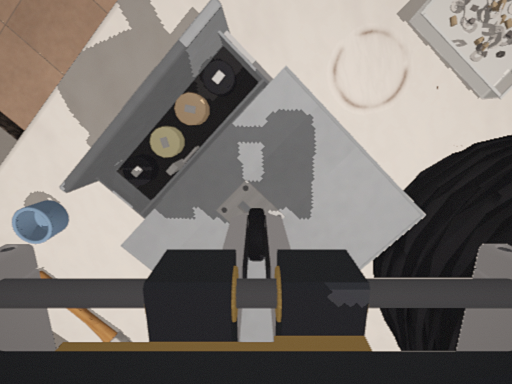

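```bash
python3 -m handwheel '[[0.01,0,0,0,0,0,0.05],[0.017,0,0,0,0,0,0.05],[0.017,0,0,0,0,0,0.05]]'; python3 -c "
from h import *
feel(4)
go([539.3,-214.4,120.3],tool(np.radians(-1-52)))"
```

```text
clock: 15.1
eef_pos: [539.3, -214.4, 120.3]
eef_rot: [-2.672, 1.569, 2.74]
wrist_force: [-1.0, -1.8, -0.8]
finger_gap: 10.0
15.25 F [-1.27 -1.77 -1.  ] M [-0.3684  0.0482  0.019 ] sd 0.0202 pos [ 539.28 -214.36  120.32] turned 48.93 gap 9.7
turn [ 0.0171 -0.0004  0.0002] shift [0.0001 0.     0.0001] mm [0. 0. 0.] deg [ 3.08 -0.07  0.04]
```

```bash
python3 -m handwheel '[[0.01,0,0,0,0,0,0.05],[0.017,0,0,0,0,0,0.05],[0.017,0,0,0,0,0,0.05]]'; python3 -c "
from h import *
feel(4)
go([539.3,-214.4,120.3],tool(np.radians(-1-55)))"
```

```text
clock: 15.62
eef_pos: [539.2, -214.4, 120.3]
eef_rot: [-2.599, 1.569, 2.759]
wrist_force: [-0.8, -1.4, -0.3]
finger_gap: 10.0
15.775 F [-1.18 -1.58 -0.41] M [-0.4481  0.1472  0.0547] sd 0.0079 pos [ 539.24 -214.37  120.29] turned 51.98 gap 10.1
turn [ 0.0168 -0.0004  0.0002] shift [-0.0001  0.0001  0.0002] mm [-0.   0.   0.1] deg [ 3.03 -0.07  0.04]
```

```bash
python3 -m handwheel '[[0.006,0,0,0,0,0,0.05],[0.011,0,0,0,0,0,0.05],[0.011,0,0,0,0,0,0.05]]'; python3 -c "
from h import *
feel(6)
go([539.3,-214.4,120.3],tool(np.radians(-1-57)))"
```

```text
clock: 16.15
eef_pos: [539.0, -214.5, 120.3]
eef_rot: [-2.397, 1.569, 2.927]
wrist_force: [-3.5, -3.7, -0.5]
finger_gap: 10.1
16.4 F [-4.09 -3.2  -0.28] M [-0.7286  0.7656  0.092 ] sd 0.0356 pos [ 539.04 -214.49  120.26] turned 53.97 gap 9.3
turn [ 0.0169 -0.0004  0.0004] shift [-0.0001  0.0009  0.0002] mm [-0.   0.3  0.1] deg [ 3.04 -0.07  0.07]
```

```bash
python3 -m handwheel '[[0.005,0,0,0,0,0,0.05],[0.005,0,0,0,0,0,0.05],[0.005,0,0,0,0,0,0.05]]'; python3 -c "
from h import *
feel(6)
go([539.3,-214.4,120.3],tool(np.radians(-1-57)))"
```

```text
clock: 16.77
eef_pos: [538.9, -214.6, 120.3]
eef_rot: [-2.317, 1.569, 2.991]
wrist_force: [-4.4, -3.6, -0.0]
finger_gap: 9.6
17.025 F [-4.36 -3.25  0.45] M [-0.7457  0.7845  0.0903] sd 0.0284 pos [ 538.87 -214.59  120.24] turned 54.88 gap 10.1
turn [ 0.0118 -0.0005  0.0005] shift [-0.0002  0.0015  0.0003] mm [-0.1  0.5  0.1] deg [ 2.12 -0.08  0.09]
```

```bash
python3 -m handwheel '[[0,0,0,0,0.0009,0,0.05],[0,0,0,0,0.0009,0,0.05],[0,0,0,0,0.0009,0,0.05]]'; python3 -c "
from h import *
feel(6)
go([539.3,-214.4,120.3],tool(np.radians(-1-57)))"
```

```text
clock: 17.4
eef_pos: [538.9, -214.6, 120.2]
eef_rot: [-2.233, 1.568, 3.075]
wrist_force: [-4.6, -3.6, 1.1]
finger_gap: 9.4
17.65 F [-4.67 -3.66  0.57] M [-0.7929  0.8538  0.0948] sd 0.0312 pos [ 538.91 -214.58  120.24] turned 54.89 gap 10.0
turn [ 0.0117 -0.0005  0.0007] shift [-0.0003  0.0014  0.0003] mm [-0.1  0.4  0.1] deg [ 2.11 -0.09  0.12]
```

```bash
python3 -m handwheel '[[-0.02,0,0,0,0,0,0.05],[-0.07,0,0,0,0.0006,0,0.05],[-0.12,0,0,0,0.0014,0,0.05],[-0.17,0,0,0,0.0014,0,0.05],[-0.22,0,0,0,0.0014,0,0.05],[-0.26,0,0,0,0.0014,0,0.05],[-0.26,0,0,0,0.0014,0,0.05]]'; python3 -c "
from h import *
feel(3)
go([539.3,-214.4,120.3],tool(np.radians(-1)))"
```

```text
clock: 18.52
eef_pos: [539.6, -214.0, 120.3]
eef_rot: [2.994, 1.569, 2.834]
wrist_force: [0.4, -0.4, -0.8]
finger_gap: 10.1
18.625 F [-0.14  0.35 -0.74] M [ 0.0436 -0.1783  0.005 ] sd 0.0259 pos [ 539.52 -214.06  120.26] turned 8.22 gap 10.0
turn [-0.0459 -0.0007 -0.0001] shift [-0.0001 -0.001  -0.0004] mm [-0.  -0.3 -0.1] deg [-8.26 -0.13 -0.01]
```

```bash
python3 -m handwheel '[[-0.02,-0.0003,0,0,-0.001,-0.0004,0.05],[-0.04,-0.0006,0,0,-0.001,-0.0004,0.05],[-0.046,-0.0007,0,0,-0.001,-0.0004,0.05],[-0.046,-0.0007,0,0,-0.001,-0.0004,0.05]]'; python3 -c "
from h import *
feel(3)
im=camera('wrist');cv2.imwrite('pics/w11.png',im[:,:,::-1]);crop(im,196,130,316,220,6,'pics/w11k.png')
go([539.3,-214.4,120.3],tool(np.radians(-1)))"
```

```text
clock: 19.12
eef_pos: [539.4, -214.3, 120.3]
eef_rot: [1.124, 1.57, 1.105]
wrist_force: [0.4, -0.9, -1.1]
finger_gap: 9.6
19.225 F [-0.04  0.06 -0.79] M [ 0.0639 -0.1554 -0.0147] sd 0.0378 pos [ 539.33 -214.34  120.27] turned 0.08 gap 9.8
turn [-0.0003  0.     -0.0001] shift [-0.0001 -0.0002  0.    ] mm [-0. -0.  0.] deg [-0.05  0.   -0.02]
```

View pics/w11k.png

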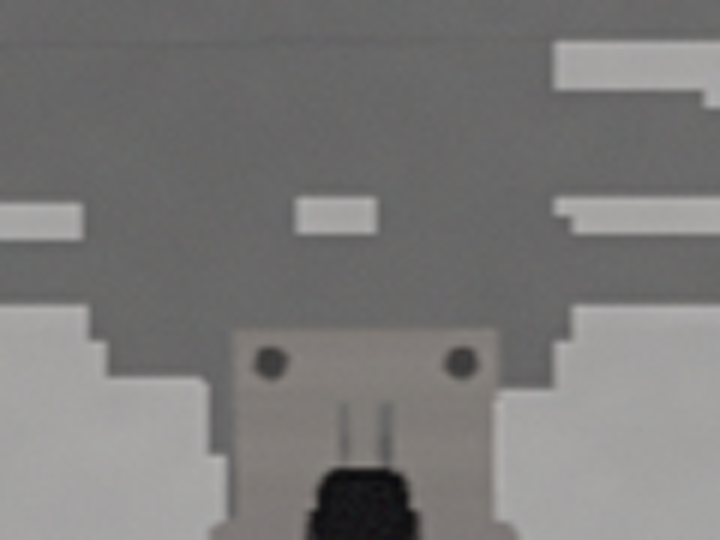

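```bash
python3 -m handwheel '[[0,0,0,-0.01,0,0,0.05],[0,0,0,-0.02,0,0,0.05],[0,0,0,-0.03,0,0,0.05],[0,0,0,-0.03,0,0,0.05]]'; python3 -c "
from h import *
feel(2)"
```

```text
clock: 19.77
eef_pos: [539.4, -214.4, 129.6]
eef_rot: [0.105, 1.57, 0.087]
wrist_force: [0.6, 0.4, -0.8]
finger_gap: 9.4
19.825 F [ 0.6   0.38 -0.58] M [ 0.0524 -0.1152  0.0385] sd 0.0201 pos [ 539.39 -214.4   129.5 ] turned 0.06 gap 9.7
```

Free. Draw it right out.

```bash
python3 -m handwheel '[[0,0,0,-0.03,0,0,0.05],[0,0,0,-0.06,0,0,0.05],[0,0,0,-0.12,0,0,0.05],[0,0,0,-0.22,0,0,0.05],[0,0,0,-0.3,0,0,0.05],[0,0,0,-0.3,0,0,0.05]]'; python3 -c "
from h import *
s=telemetry.read_state();print(s['eef_pos'],s['wrist_force'])
im=camera('wrist');cv2.imwrite('pics/w12.png',im[:,:,::-1]);crop(im,136,80,376,260,3.3,'pics/w12k.png')
go([490.2,238,240],tool(np.radians(-6.6)))"
```

```text
clock: 20.58
eef_pos: [540.0, -214.7, 221.9]
eef_rot: [-0.356, 1.566, -0.375]
wrist_force: [0.2, -1.0, -1.0]
finger_gap: 9.7
[ 539.97861122 -214.66943795  221.89896156] [ 0.17786972 -0.9699928  -0.97993611]
turn [0.0308 0.0005 0.0001] shift [-0.0673  1.5049 -0.192 ] mm [-20.2 451.5 -57.6] deg [5.54 0.1  0.02]
```

View pics/w12k.png

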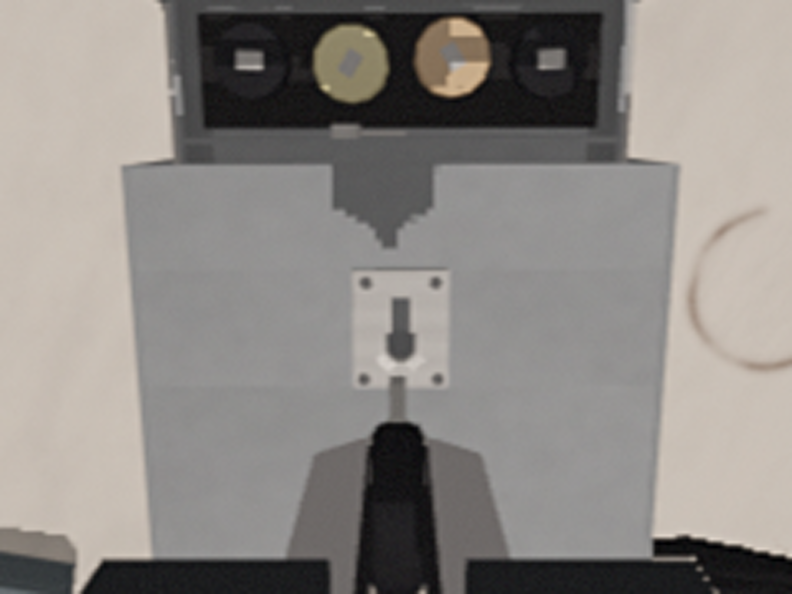

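```bash
python3 -m handwheel '[[0.015,0,0,0,0.75,-0.096,0.05],[0.015,0,0,0,0.75,-0.096,0.05],[0.015,0,0,0,0.75,-0.096,0.05],[0.015,0,0,0,0.75,-0.096,0.05],[0.015,0,0,0,0.75,-0.096,0.05]]' && python3 -c "
from h import *
go([490.2,238,180.5],tool(np.radians(-6.6),1))"
```

```text
clock: 21.25
eef_pos: [514.1, 13.2, 219.1]
eef_rot: [-0.741, 1.57, -0.803]
wrist_force: [0.3, -1.7, 0.2]
finger_gap: 9.8
turn [0.0169 0.0001 0.0001] shift [ 0.1285  0.743  -0.1263] mm [ 38.6 222.9 -37.9] deg [3.03 0.01 0.01]
```

```bash
python3 -m handwheel '[[0.017,0,0,0,0.743,-0.126,0.05],[0.017,0,0,0.03,0.743,-0.126,0.05],[0.017,0,0,0.08,0.743,-0.126,0.05],[0.017,0,0,0.128,0.743,-0.126,0.05],[0.017,0,0,0.128,0.743,-0.126,0.05],[0.017,0,0,0.128,0.743,-0.126,0.05],[0.017,0,0,0.128,0.743,-0.126,0.05]]'
python3 - <<'E'
from h import *
s=telemetry.read_state()
w2=calibration('wrist');im=camera('wrist');np.savez('w13.npz',**w2)
print(s['clock'],s['eef_pos'],s['qd'].round(4),Rm(s['eef_rot']).round(4).tolist())
cv2.imwrite('pics/w13.png',im[:,:,::-1]);crop(im,226,150,286,220,9,'pics/w13k.png')
go([490.2,238,60],tool(np.radians(-6.6),1))
E
```

```text
clock: 22.12
eef_pos: [490.9, 236.8, 181.1]
eef_rot: [-0.045, 1.57, -0.162]
wrist_force: [-0.1, 0.0, -1.4]
finger_gap: 10.1
22.125 [490.91245    236.75894897 181.06100987] [ 0.001  -0.0026  0.0013  0.002   0.0007  0.0011] [[0.0009, 0.1171, 0.9931], [-0.0001, 0.9931, -0.1171], [-1.0, -0.0, 0.0009]]
turn [-0.0007  0.0003 -0.    ] shift [ 0.4038  0.0033 -0.003 ] mm [121.1   1.   -0.9] deg [-0.12  0.06 -0.  ]
```

View pics/w13k.png

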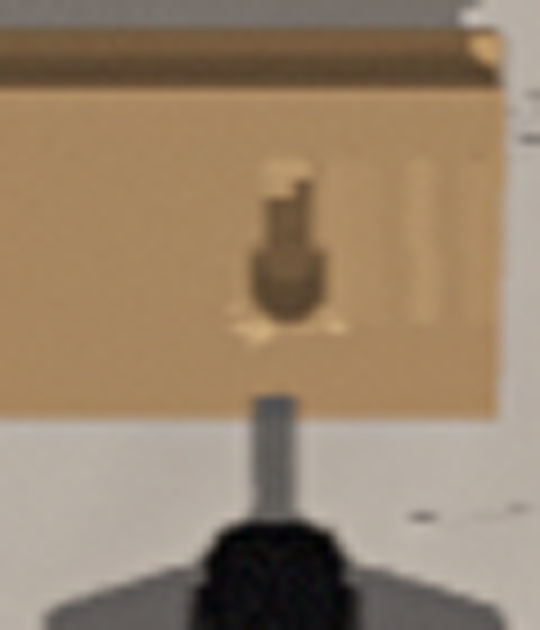

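```bash
python3 -m handwheel '[[0,0.0003,0,0,0.0033,-0.003,0.05],[0,0.0003,0,0.1,0.0033,-0.003,0.05],[0,0.0003,0,0.2,0.0033,-0.003,0.05],[0,0.0003,0,0.28,0.0033,-0.003,0.05],[0,0.0003,0,0.3,0.0033,-0.003,0.05],[0,0.0003,0,0.3,0.0033,-0.003,0.05],[0,0.0003,0,0.3,0.0033,-0.003,0.05]]'
python3 - <<'E'
from h import *
feel(3)
s=telemetry.read_state()
im=camera('wrist')
cv2.imwrite('pics/w14.png',im[:,:,::-1]);crop(im,216,150,296,220,9,'pics/w14k.png')
go([490.2,238,60],tool(np.radians(-6.6),1))
E
```

```text
clock: 23.05
eef_pos: [490.7, 238.1, 92.3]
eef_rot: [0.53, 1.569, 0.413]
wrist_force: [-0.3, 0.1, -1.2]
finger_gap: 9.4
23.15 F [-0.27  0.21 -0.72] M [ 0.0416 -0.1304 -0.026 ] sd 0.0082 pos [490.62 238.12  92.13] turned 5.72 gap 9.7
turn [-0.0007  0.0003 -0.0002] shift [ 0.1062 -0.0005 -0.0009] mm [31.8 -0.2 -0.3] deg [-0.12  0.06 -0.04]
```

View pics/w14k.png

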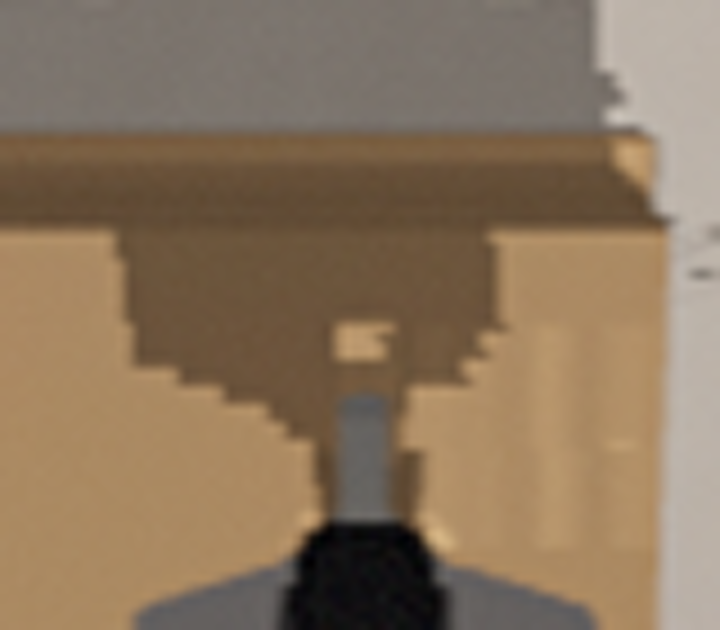

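```bash
python3 -m handwheel '[[-0.0003,0.0003,0,0.02,0.0003,-0.0008,0.05],[-0.0003,0.0003,0,0.035,0.0003,-0.0008,0.05],[-0.0003,0.0003,0,0.047,0.0003,-0.0008,0.05],[-0.0003,0.0003,0,0.047,0.0003,-0.0008,0.05]]'
python3 - <<'E'
from h import *
feel(2)
go([490.2,238.1,60],tool(np.radians(-6.6),1))
E
```

```text
clock: 23.7
eef_pos: [490.1, 238.2, 77.3]
eef_rot: [2.612, 1.57, 2.496]
wrist_force: [0.1, -0.3, -0.6]
finger_gap: 9.7
23.75 F [-0.18 -0.18 -0.44] M [ 0.0628 -0.1237  0.0233] sd 0.0114 pos [490.15 238.19  77.46] turned 5.67 gap 10.0
turn [-0.0004 -0.     -0.0002] shift [ 0.0587 -0.0004  0.    ] mm [17.6 -0.1  0. ] deg [-0.07 -0.01 -0.03]
```

```bash
python3 -m handwheel '[[0,0,0,0.01,0,0,0.05],[0,0,0,0.02,0,0,0.05],[0,0,0,0.02,0,0,0.05]]' && python3 -m handwheel '[[0,0,0,0.01,0,0,0.05],[0,0,0,0.02,0,0,0.05],[0,0,0,0.03,0,0,0.05],[0,0,0,0.03,0,0,0.05]]'
```

```text
clock: 24.12
eef_pos: [490.1, 238.1, 71.3]
eef_rot: [2.694, 1.57, 2.577]
wrist_force: [-0.2, -0.5, -0.2]
finger_gap: 10.0
clock: 24.62
eef_pos: [489.9, 238.1, 62.0]
eef_rot: [3.091, 1.57, 2.975]
wrist_force: [0.4, -0.3, -0.5]
finger_gap: 9.7
```

```bash
python3 -m handwheel '[[0,0,0,0.004,0,0.0005,0.05],[0,0,0,0.007,0,0.0005,0.05],[0,0,0,0.007,0,0.0005,0.05]]'; python3 -c "
from h import *
feel(3)"
```

```text
clock: 25.0
eef_pos: [490.1, 238.1, 60.0]
eef_rot: [3.044, 1.57, 2.927]
wrist_force: [-1.5, 0.1, 0.6]
finger_gap: 9.4
25.1 F [-0.84 -0.43  0.36] M [-0.0136 -0.1046 -0.0148] sd 0.0435 pos [490.12 238.1   60.  ] turned 5.67 gap 9.8
```

```bash
python3 -m handwheel '[[0,0,0,0.001,0,0,0.05],[0,0,0,0.0025,0,0,0.05],[0,0,0,0.0025,0,0,0.05]]'; python3 -c "
from h import *
feel(2)"
```

```text
clock: 25.48
eef_pos: [490.2, 238.1, 59.9]
eef_rot: [2.82, 1.57, 2.704]
wrist_force: [-3.7, -2.3, 8.3]
finger_gap: 9.7
25.525 F [-3.3  -2.04  8.12] M [-0.3192  0.6145 -0.0075] sd 0.0217 pos [490.2  238.11  59.87] turned 5.67 gap 9.6
```

```bash
python3 -m handwheel '[[0,0,0,-0.001,0,0,0.05],[0,0,0,-0.001,0,0,0.35],[0,0,0,-0.001,0,0,0.35],[0,0,0,-0.001,0,0,0.35],[0,0,0,-0.001,0,0,0.35],[0,0,0,-0.001,0,0,0.35]]'; python3 -m handwheel '[[0,0,0,-0.03,0,0,0.35],[0,0,0,-0.08,0,0,0.35],[0,0,0,-0.15,0,0,0.35],[0,0,0,-0.3,0,0,0.35],[0,0,0,-0.45,0,0.08,0.35],[0,0,0,-0.45,0,0.08,0.35],[0,0,0,-0.45,0,0.08,0.35]]'
python3 - <<'E'
from h import *
im=camera('wrist');cv2.imwrite('pics/w15.png',im[:,:,::-1]);crop(im,150,90,320,220,4.5,'pics/w15k.png')
im=camera('side');crop(im,160,210,240,285,8,'pics/s15k.png')
cv2.imwrite('pics/t15.png',camera('top')[:,:,::-1])
E
```

```text
clock: 26.28
eef_pos: [490.2, 238.1, 60.1]
eef_rot: [2.855, 1.57, 2.738]
wrist_force: [0.1, -0.7, -0.2]
finger_gap: 32.7
clock: 27.15
eef_pos: [513.7, 235.2, 194.9]
eef_rot: [-3.126, 1.57, 3.041]
wrist_force: [-0.9, -0.2, -0.1]
finger_gap: 33.1
```

View pics/w15k.png

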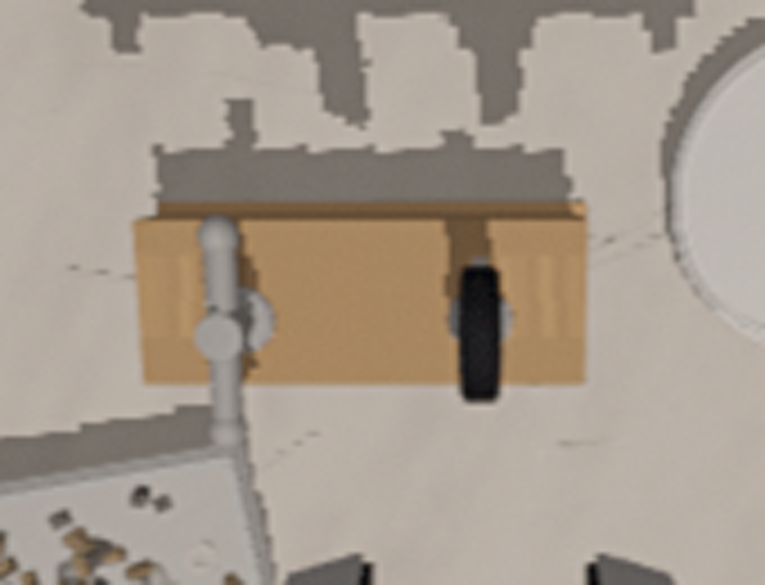

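View pics/s15k.png

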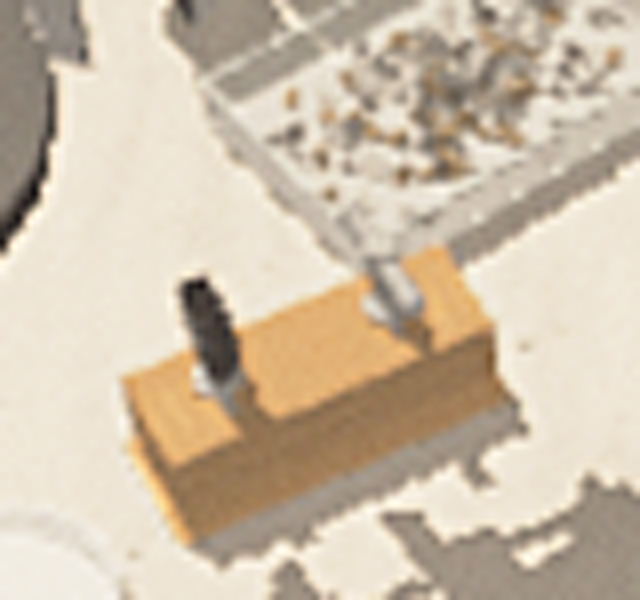

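View pics/t15.png

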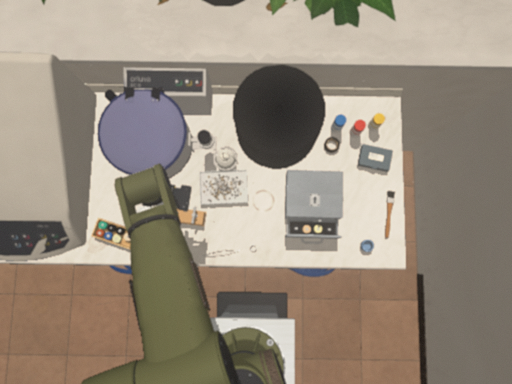

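Run:
```python
from h import *
s=telemetry.read_state();print(s['clock'],s['wrist_force'],abs(s['qd']).max())
print(order.sign_off())
```

```text
27.3 [ 0.31058424 -0.01054273 -0.53897652] 0.005740241090147778
the job is handed in; nothing more can be done
None
```

The safe is open and the round-bow key is back in its own hole in the key block. I handed the job in at 27.3 s of the 70 s allowed.

- **In the lock:** The key seated in the keyhole with about 5.5 N on the collar, at the expected height. Clockwise, I felt the bolt at about 30° (roughly 4.5 N), and the pictures showed the drawer out by about 46°. I first felt the stop at about 52–54°.
- **At the stop:** The turn ended at about 55° with 5.9 N at the wrist, part of it probably left over from the bolt.
- **Return:** I turned the key to within about 0.1° of home and drew it out with no noticeable resistance. It went back into the block until the collar seated, with about 8 N down.

**Last checks:** The side picture shows the key standing as it did at the start, and the T-handled key looks unmoved. The top picture shows the drawer out by roughly 50 mm, judged by eye. The other loose objects that were visible look where they were; the arm hid the petri dish and marker in that last top view. The arm was clear of everything.

**Disagreement:** The wrist camera put the key about 2 mm off in x from the position the grasp implied. I lined the key up by matching the picture of the keyhole to the picture of the block's hole instead, and it went in without contact.

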